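# Put the milk frother on charge, changing the grip in the sloped V rest

### The arm

A 7-joint arm with a two-finger parallel gripper is mounted at the origin on a cart in front of the work surface, level with it; the furniture and walls round the work are solid. World frame = base frame: x ahead of the robot, y to its left, z up, the work surface at z = 0. Lengths are in mm, angles in rad, forces in N, time in s.
With the tool pointing down it reaches from about 400 to 850 mm from the base axis. Payload 10.4 kg.
Tool frame: the origin (TCP) lies midway between the tips of the shut fingers; the grasp point (between the pads) lies 19 mm behind it; y points along the fingers, z is the direction in which the jaws open and shut, and the axes are right-handed (so a half turn about y gives the same grasp; the last joint's range is limited). The gripper opens to 87 mm and grips with 3 to 60 N. Pads are 19 mm wide; open, the fingers measure 117 mm over their backs; the gripper's body (75 mm by 190 mm) begins 51 mm behind the grasp point.
Start: joints at [-1.29, 0.332, -0.065, 1.46, 0.022, 1.35, -0.088], TCP at [186.955, 596.408, 194.676] pointing down, gripper open.
Joint ranges: [-2.6, 2.6], [-0.5, 2.12], [-1.47, 1.34], [0.16, 2.42], [-1.27, 4.41], [0.06, 2.06], [-2.6, 2.6]. Speed limits (rad/s): [2.22, 2.22, 2.79, 2.79, 3.14, 3.14, 3.14].

### API

Orientations are given as a unit quaternion [x, y, z, w].
In Python, from cell import * gives the robot as it stands.
- The arm moves only by the tool send_rows, never from a script. Its argument "targets" is a list that holds one entry, the list of rows, each a list of 6 numbers: the shift along the tool's x, y, z in m, then the turn, a rotation vector about the tool's x, y, z in rad. In form: [[[dx, dy, dz, ax, ay, az], ...]]. A call has 1 to 8 rows; each row shifts and turns the pose as measured when the row begins, along the tool's axes as they then stand; what a row does not reach is not made up. A row lasts 1/10 s, in which the tool goes at most 50 mm and 8.59 degrees, less where a joint would pass 70% of its speed; a pose out of reach is approached as far as the arm can. A call with a gripper value outside its range is refused whole. "hand" is the opening, from 0 (shut) to 1 (fully open), set as the call begins (left out, the last holds). The fingers move at their own pace and stop on an object; "newtons" is the grip in N (left out, the last holds). Time passes only in rows, so rows that do not move let the fingers close. It gives the time, the measured TCP pose, the force and the opening at its end, in the units of the state.
- sense(): the state, without advancing time (a new reading comes with each control period).
- grab_frame(name): name is "scene" or "top" or "wrist"; returns a dict with "frame" (480x640x3 uint8, red, green, blue), "range_z" (480x640 float32, mm along the optical axis (not along the pixel's ray), 0 where there is no reading), "fx", "fy", "cx", "cy" (pixels), "rvec" (rotation vector, rad) and "tvec" (3), from world to camera coordinates, as OpenCV has them; the wrist camera has in their place "mount" (4x4, takes a point from camera to tool coordinates, whose origin is the TCP and whose axes are the tool frame's). Camera axes: x right, y down, z forward; pixel columns grow to the right and rows downward; lengths in mm; the calibration is good to about 2 mm. A picture is of the moment at which its call begins: read the wrist's pose just before it.
- close_job(): hands the job in, once; it reports no verdict.
The state is a dict: "clock": time; "q": joint angles; "joint_velocities": joint speeds; "joint_torque": joint torques, N m; "position": TCP position; "tcp_rot": TCP orientation; "ft_force": force on the tool from outside, world axes, zero at the start; "wrist_torque": the same for the moment, N m; "finger_gap": opening from 0.0 (shut) to 1.0 (fully open).
Only numpy, scipy, OpenCV 4.12 (cv2) and the standard library are available. Lean on these libraries where they do the work, as an engineer would, in place of code of your own. Each camera call takes 0.05 s, during which the arm holds its last target.

### The job

The cordless milk frother was left to drain in the steel beaker; put it on the white charging dock. Only its tail end sticks out of the beaker and in the dock only the middle of the handle is free, so first set it down in the sloped V rest, whisk downhill over the saucer and collar down at the stop, let go, and pick it up again across the middle of the handle. Then push its tail against the dock's sprung contact shoe and lower it until it lies fully home in the dock's two V saddles, whisk pointing out through the slot in the end wall; leave the other things on the counter undisturbed.

Things in the scene. Friction and masses are not known exactly. Their poses are not given: they have to be found in the camera images.
- frother: Cordless milk frother, a straight rod, 210 mm, 0.13 kg. Origin: on the axis, 70 mm behind the collar; x axis along the rod from tail to whisk. Black handle, diameter 22 mm, from x = -80 mm (tail) to +70 mm (flat collar); neck of diameter 12 mm to x = 82; thin shaft; whisk of diameter 19 mm ending at x = 130. Centre of mass near x = -2. Its roll does not matter. It starts leaning about 11 degrees in the beaker, whisk down.
- frother_tail (a point): Centre of the flat tail end of the frother (steel cap with a brass contact), x = -80 mm in its frame. At the start about 62 mm of the handle stands above the beaker's rim, leaning over the beaker's -x side.
- beaker: Brushed steel beaker, 64 mm across, 148 mm high, open at the top, fixed to the counter. Origin: centre of its underside, z up.
- v_rest: Sloped rest, fixed to the counter: wooden base 115 x 84 x 14 mm with two steel posts (9 mm) that carry two open 90 degree V saddles for the frother's handle. Origin: on the underside, below rest_seat, z up, x level in the downhill direction.
- rest_seat (a point): Place of the frother's origin when it lies in the rest, 130 mm above the counter. x axis downhill along the seated frother, 40 degrees below level; z axis normal to it, out of the Vs. The saddles cover x = -25 to -15 mm and 48 to 58 mm; their arms reach 18.5 mm to either side and up to the axis; each V is 31 mm open there. Between them the handle is free on both sides.
- rest_stop (a point): Stop plate at the lower end of the rest, 70.8 mm down the axis from rest_seat (axes alike): 36 mm wide, top level with the rod's axis, with a 16 mm wide slot, open upward, for the neck. The collar comes to lie against it.
- dock: White charging dock, fixed to the counter: level base 210 x 66 x 12 mm. Origin: on the underside, below dock_seat, z up, x along the seated frother from tail to whisk.
- dock_seat (a point): Place of the frother's origin when it is home in the dock, 45 mm above the counter; axes as the dock's. Two 90 degree V saddles at x = -47 to -37 mm and 48 to 58 mm, reaching 21 mm to either side and up to the axis; between them the handle is free down to the 12 mm thick base.
- dock_wall (a point): End wall of the dock, inner face 70.7 mm along x from dock_seat (axes alike): 44 mm wide, top level with the seated axis, with a 16 mm wide slot, open upward, for the neck. The handle has to go down just inside this wall.
- shoe_face (a point): Centre of the sprung shoe's contact face, looking along the dock's +x, at axis height; 73 mm on the tail side of dock_seat when out. The shoe is 34 mm wide, its top 13 mm above the seated axis, so the tail can press it while the handle is still above the end wall. Its housing runs from -93 to -126 mm, top 47 mm above the counter.
- contact_shoe (a joint): Travel of the contact shoe toward its housing, m: 0 = out, 0.014 = end stop. Spring: 2 N at 0, growing by 0.4 N per mm. With the frother home it stands at about 0.0075 and pushes the collar against the end wall.
- drip_saucer: White saucer, 135 mm across, 15 mm high, fixed, below the whisk end of the V rest. Origin: underside, centre.
- blue_mug: Blue mug, loose bystander, 96 mm high. Origin on the underside.
- mug_5: White mug standing upside down, 90 mm high, loose bystander on the left.
There are look-alikes about, which are no part of the job. There is more than one size of the v_rest; the one meant has the size given above.

How it is judged (in metres and radians):
On the way, in this order (a step that is already met when the one before it is completed fails the run):
1. the frother lies in the V rest, whisk downhill, collar at the stop, let go (distance between frother and rest_seat below 0.01 m and angle between the x axis of frother and the x axis of rest_seat, either way round below 0.08 rad and x of frother_tail in the frame of rest_seat below -0.05 m and contact force between the fingers and frother below 0.05 N and linear speed of frother below 0.03 m/s), for 0.2 s.
2. the frother is lifted from the rest, held across the middle of its handle (contact force between the fingers and frother above 1 N and distance between frother and rest_seat above 0.05 m and x of the grasp point in the frame of frother between -0.035 and 0.065 m), for 0.2 s.
At the end, for the whole second after the job is handed in: The frother lies released and at rest in the dock: its origin within 5 mm of dock_seat (along x -3 to +4 mm), axis within 0.05 rad of the dock's, whisk out at the end wall, contact shoe pressed in by 4 to 10.5 mm (x of frother in the frame of dock_seat between -0.003 and 0.004 m and distance between frother and dock_seat below 0.005 m and angle between the x axis of frother and the x axis of dock, either way round below 0.05 rad and x of frother_tail in the frame of dock_seat below -0.06 m and value of joint contact_shoe between 0.004 and 0.0105 m and contact force between the fingers and frother below 0.05 N and linear speed of frother below 0.02 m/s and angular speed of frother below 0.2 rad/s); the robot touches nothing.
It fails at once if the frother is dropped on the counter (height (world z) of frother below 0.025 m).
It fails at once if a bystander is moved by more than 3 cm (distance of any of blue_mug, mug_5 from where it was at the start of the episode above 0.03 m).
It also fails if it takes over 58 s, if anything falls off the work surface, if the arm or the gripper's body presses on something with over 40 N, if the wrist force passes 120 N, or if a joint passes its speed limit or range.

## Working session

There is one attempt and no reset: what is moved stays moved. The work goes in short steps, Python scripts to look and compute and a tool call to move; the robot and the scene stay as the last step left them, time stands still between calls to the robot, and variables do not carry over. Pictures are saved under pics/ and viewed, and the job is handed in when it is done.

Besides the shell and the picture viewer there is one more tool, called after "Request:" as a command line: name --argument value ..., lists and objects as JSON in quotes. send_rows: Moves the arm, as the interface text tells. Its arguments: {"type":"object","properties":{"targets":{"type":"array"},"hand":{"type":"number"},"newtons":{"type":"number"}},"required":["targets"]}

```bash
mkdir -p pics; ls
python3 - <<'E'
from cell import *
import cv2,numpy as np,pickle
print(sense())
for n in ("scene","top","wrist"):
    f=grab_frame(n); pickle.dump(f,open(f"pics/{n}0.pkl","wb"))
    cv2.imwrite(f"pics/{n}0.png",f["frame"][:,:,::-1])
    print(n,{k:v for k,v in f.items() if k not in("frame","range_z")})
E
```

```text
pics
{'clock': 0.0, 'q': array([-1.28963046,  0.33286199, -0.06470181,  1.46095982,  0.02160287,
        1.34990246, -0.08848958]), 'joint_velocities': array([ 4.67305715e-04, -9.53184775e-04,  1.88319628e-06, -3.33433125e-05,
       -9.43185538e-04,  7.42085305e-05,  9.34204601e-04]), 'joint_torque': array([ 2.10778616e-06, -6.23245025e+01,  2.44998594e-02, -3.89898920e+01,
       -6.14348240e-02,  3.96167336e-02,  1.55634057e-04]), 'position': array([186.82463998, 595.96557942, 193.85131751]), 'tcp_rot': array([ 0.69947317, -0.1070253 ,  0.1069208 , -0.69846318]), 'ft_force': array([-0.36663951,  0.39904111,  0.3934607 ]), 'wrist_torque': array([-0.00410264,  0.06875832, -0.00315298]), 'finger_gap': 0.9993018018957611}
scene {'fx': 551.3495589284838, 'fy': 551.3495589284838, 'cx': 314.7031796914846, 'cy': 237.878400412447, 'rvec': array([ 1.18741095, -1.90591979,  1.22822456]), 'tvec': array([ 241.70325049,  315.7314674 , 1264.02531848])}
top {'fx': 613.5972167677924, 'fy': 613.5972167677924, 'cx': 320.236196643109, 'cy': 246.4015234825938, 'rvec': array([ 2.31610308, -1.53610629,  0.31585155]), 'tvec': array([-187.85146407,  511.74697553, 1836.39044534])}
wrist {'fx': 334.8722557470081, 'fy': 334.8722557470081, 'cx': 326.5119823713701, 'cy': 237.04385885617464, 'mount': array([[ 3.81642673e-04,  9.59337027e-01,  2.82262863e-01,
        -7.76971817e+01],
       [ 1.27875419e-04, -2.82262928e-01,  9.59337075e-01,
        -1.91044381e+02],
       [ 9.99999919e-01, -3.30029483e-04, -2.30399202e-04,
        -2.31242290e-01],
       [ 0.00000000e+00,  0.00000000e+00,  0.00000000e+00,
         1.00000000e+00]])}
```

View pics/scene0.png

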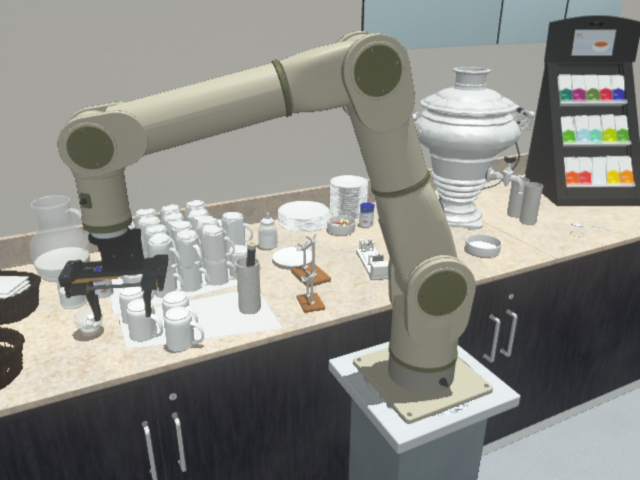

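View pics/top0.png

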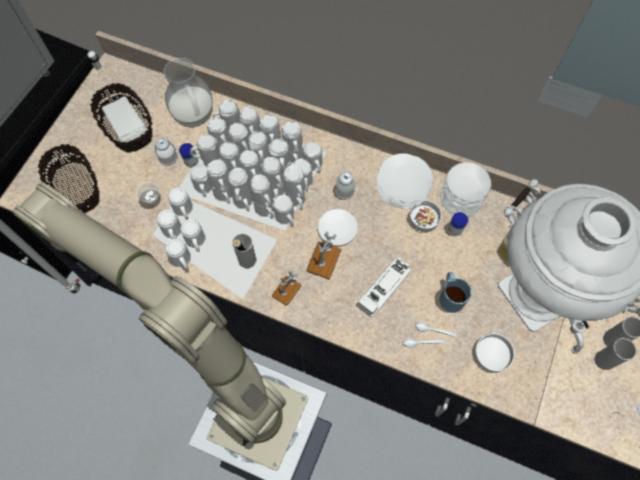

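View pics/wrist0.png

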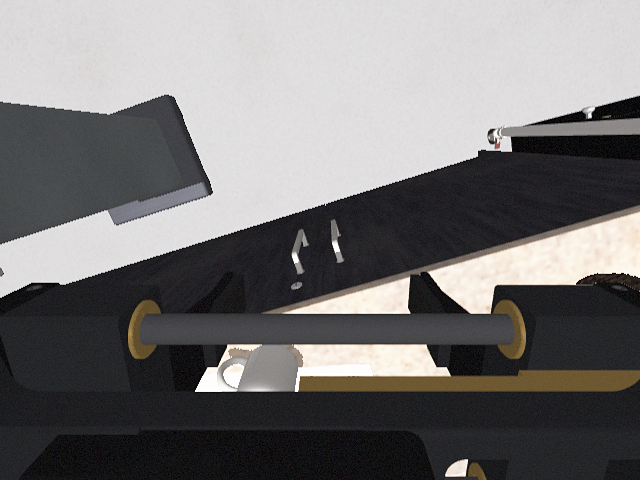

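The top view shows the beaker with the frother at (244,250), two wooden V rests at (324,258) and (287,289), the dock at (385,286), the saucer at (337,228) and the blue mug at (456,293). I'll enlarge that part.

Run:
```python
import cv2,pickle
f=cv2.imread("pics/top0.png"); 
cv2.imwrite("pics/topc.png",cv2.resize(f[200:320,220:420],None,fx=4,fy=4,interpolation=cv2.INTER_CUBIC))
f=cv2.imread("pics/scene0.png"); 
cv2.imwrite("pics/scenec.png",cv2.resize(f[200:325,220:410],None,fx=4,fy=4,interpolation=cv2.INTER_CUBIC))
```

```text
(no output)
```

View pics/topc.png

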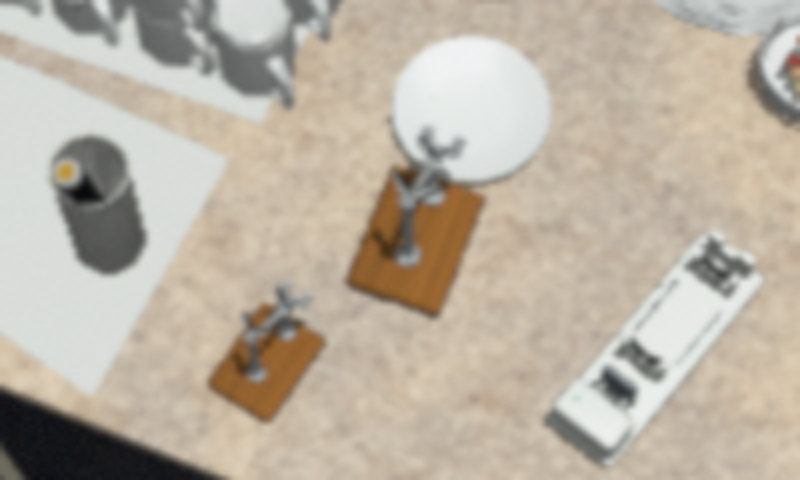

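View pics/scenec.png

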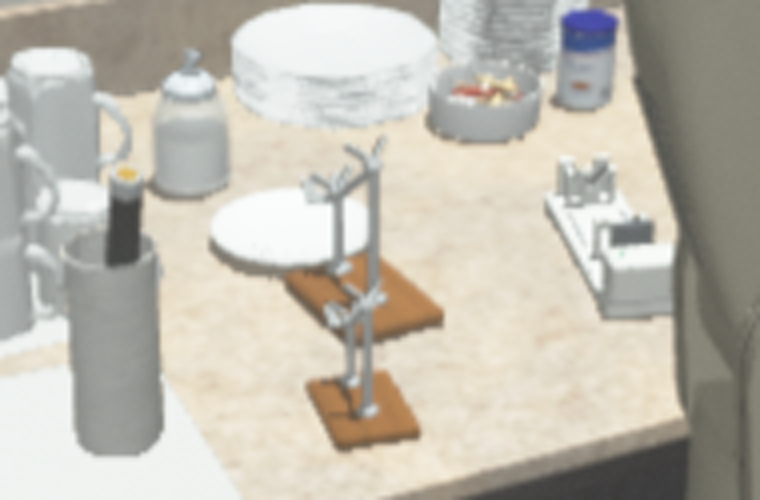

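```bash
cat > h.py <<'E'
import numpy as np,cv2,pickle
from scipy.spatial.transform import Rotation as R
def Tcw(f):  # camera->world
    M=np.eye(4)
    if "mount" in f:
        T=np.eye(4);T[:3,:3]=R.from_quat(f["tcp_rot"]).as_matrix();T[:3,3]=f["position"]
        return T@f["mount"]
    r=cv2.Rodrigues(f["rvec"])[0]
    M[:3,:3]=r.T;M[:3,3]=-r.T@f["tvec"];return M
def ray(f,u,v):
    return np.array([(u-f["cx"])/f["fx"],(v-f["cy"])/f["fy"],1.])
def onz(f,u,v,z):
    T=Tcw(f);d=T[:3,:3]@ray(f,u,v);o=T[:3,3];return o+d*(z-o[2])/d[2]
def pt(f,u,v):
    T=Tcw(f);return T[:3,:3]@(ray(f,u,v)*f["range_z"][int(round(v)),int(round(u))])+T[:3,3]
def proj(f,P):
    T=np.linalg.inv(Tcw(f));p=T[:3,:3]@np.asarray(P,float)+T[:3,3]
    return f["fx"]*p[0]/p[2]+f["cx"],f["fy"]*p[1]/p[2]+f["cy"]
def cloud(f):
    v,u=np.mgrid[:480,:640];z=f["range_z"]
    P=np.stack([(u-f["cx"])/f["fx"]*z,(v-f["cy"])/f["fy"]*z,z],-1)
    T=Tcw(f);P=P@T[:3,:3].T+T[:3,3];P[z<=0]=np.nan;return P
def grab(n,name):
    from cell import grab_frame,sense
    s=sense();f=grab_frame(n)
    if n=="wrist": f["position"]=s["position"];f["tcp_rot"]=s["tcp_rot"]
    pickle.dump(f,open(f"pics/{name}.pkl","wb"));cv2.imwrite(f"pics/{name}.png",f["frame"][:,:,::-1]);return f
def load(n): return pickle.load(open(f"pics/{n}.pkl","rb"))
E
python3 - <<'E'
from h import *
np.set_printoptions(precision=1,suppress=True)
f=load("top0")
c=lambda x,y:(x/4+220-.4,y/4+200-.4)
print("cam",Tcw(f)[:3,3])
print("rest",[onz(f,*c(*p),14) for p in((400,170),(485,198),(437,315),(348,285))])
print("small",[onz(f,*c(*p),14) for p in((265,305),(325,343),(268,420),(210,383))])
print("dock",[onz(f,*c(*p),12) for p in((715,232),(762,275))],[onz(f,*c(*p),0) for p in((608,465),(547,425))])
print("rim",onz(f,*c(90,168),148),"tail",onz(f,*c(66,172),148+61))
print("saucer",onz(f,*c(472,108),15))
P=cloud(f)
for n,p in dict(tail=(66,172),dockbase=(670,320),saucer=(472,108),housing=(595,420),shoe=(618,385),base=(390,280)).items():
    u,v=c(*p);print(n,P[int(round(v)),int(round(u))])
for n in("top0",):
  for n2,(u,v) in dict(mug=(456,293),mugs=(176,250),m2=(190,232)).items(): print(n2,P[v,u])
T=Tcw(dict(load("wrist0"),position=[186.8,596,193.9],tcp_rot=[0.69947317,-0.1070253,0.1069208,-0.69846318]));print(T)
print(R.from_quat([0.69947317,-0.1070253,0.1069208,-0.69846318]).as_matrix())
E
```

```text
cam [-168.5 -283.4 1887. ]
rest [array([595.1,  50.2,  14. ]), array([599.1, -24.9,  14. ]), array([487.9, -28. ,  14. ]), array([483.8,  49.2,  14. ])]
small [array([441.4, 104.6,  14. ]), array([430.3,  46.3,  14. ]), array([352.7,  62.1,  14. ]), array([363. , 117.9,  14. ])]
dock [array([ 645.4, -211.3,   12. ]), array([ 624.4, -259.9,   12. ])] [array([ 427.8, -201.2,    0. ]), array([ 440., -144.,    0.])]
rim [448.7 248.7 148. ] tail [417.1 245.2 209. ]
saucer [671.1  16.3  15. ]
tail [415.6 244.6 209.7]
dockbase [ 558.3 -204.2    8.1]
saucer [673.4  15.6   7.8]
housing [ 444.4 -179.7   38.8]
shoe [ 479.8 -186.4   38.4]
base [499.1  18.7  15.7]
mug [ 590.9 -423.    37.3]
mugs [362.2 449.9  85.5]
m2 [437.1 439.7  82.2]
[[  0.3   0.9   0.3 112.7]
 [  1.   -0.3  -0.1 619.3]
 [ -0.    0.3  -1.  384.9]
 [  0.    0.    0.    1. ]]
[[ 1.  -0.   0.3]
 [-0.3 -0.   1. ]
 [ 0.  -1.  -0. ]]
```

Two wooden V rests: top view (324,258), base about 111 x 76 mm, and (287,289), base about 80 x 58 mm. The first one fits 115 x 84 and stands beside the saucer, and the crop confirms this. Next I raise the arm and turn the tool so its axes line up with the world.

Request:
send_rows --targets '[[[0,-0.05,0,0,0,0],[0,-0.05,0,0,0,0],[0,-0.03,0,0,-0.15,0],[0,0,0,0,-0.15,0],[0,0,0,0,0,0]]]' --hand 1.0

```text
clock: 0.65
position: [186.5, 594.6, 325.9]
tcp_rot: [0.71, 0.001, -0.002, -0.705]
ft_force: [1.0, -0.2, -0.7]
finger_gap: 1.0
```

Request:
send_rows --targets '[[[0.027,0,-0.04,0,0,0],[0.027,0,-0.04,0,0,0],[0.027,0,-0.04,0,0,0],[0.027,0,-0.04,0,0,0],[0.027,0,-0.04,0,0,0],[0.027,0,-0.04,0,0,0],[0.027,0,-0.04,0,0,0],[0.027,0,-0.04,0,0,0]]]'

```text
clock: 1.45
position: [399.1, 264.8, 318.8]
tcp_rot: [0.712, -0.012, 0.004, -0.702]
ft_force: [1.4, 0.4, -0.9]
finger_gap: 0.998
```

Run:
```python
from h import *
from cell import *
np.set_printoptions(precision=3,suppress=True)
s=sense();print(s)
print(R.from_quat(s["tcp_rot"]).as_matrix())
grab("wrist","w1")
```

```text
{'clock': 1.45, 'q': array([-0.863, -0.023,  0.176,  1.61 ,  0.008,  1.573,  0.86 ]), 'joint_velocities': array([ 0.495, -0.101,  0.503,  0.108,  0.04 , -0.005,  0.94 ]), 'joint_torque': array([ -4.181, -38.358,  -2.619, -39.584,  -0.151,   0.54 ,  -2.034]), 'position': array([399.06 , 264.82 , 318.799]), 'tcp_rot': array([ 0.712, -0.012,  0.004, -0.702]), 'ft_force': array([ 1.412,  0.35 , -0.855]), 'wrist_torque': array([ 0.099, -0.133, -0.008]), 'finger_gap': 0.9984025242281784}
[[ 1.    -0.012  0.023]
 [-0.023 -0.015  1.   ]
 [-0.012 -1.    -0.015]]
```

View pics/w1.png

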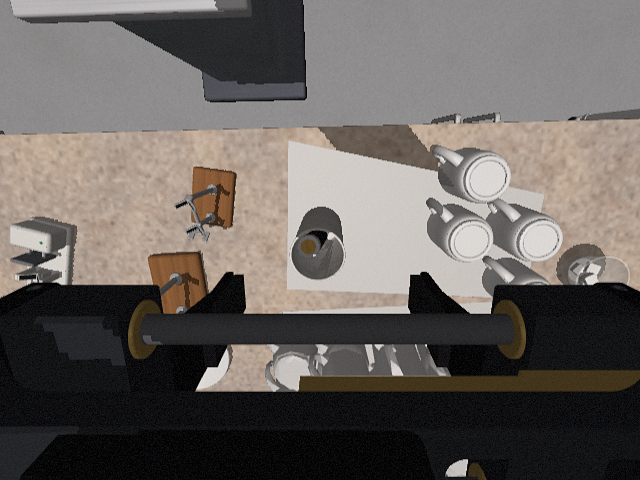

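The wrist view shows the beaker rim at about (318,250) and the brass tail at about (311,245). Both rests are to the left and the dock is at the left edge. I'll hold still, then measure in an enlarged crop.

Request:
send_rows --targets '[[[0.03,0,-0.02,0,0,0],[0.02,0,0,0,0,0],[0,0,0,0,0,0],[0,0,0,0,0,0]]]'

```text
clock: 1.9
position: [455.0, 230.2, 316.6]
tcp_rot: [0.714, -0.025, 0.016, -0.7]
ft_force: [0.5, 0.2, -0.9]
finger_gap: 1.002
```

Run:
```python
from h import *
from cell import *
np.set_printoptions(precision=3,suppress=True)
f=grab("wrist","w2");s=sense();print(s["q"],s["position"])
cv2.imwrite("pics/w2c.png",cv2.resize(f["frame"][160:280,240:400,::-1],None,fx=5,fy=5,interpolation=cv2.INTER_CUBIC))
cv2.imwrite("pics/w2d.png",cv2.resize(f["frame"][120:290,0:260,::-1],None,fx=3,fy=3,interpolation=cv2.INTER_CUBIC))
```

```text
[-0.801  0.048  0.247  1.545 -0.003  1.571  0.961] [454.684 230.524 316.533]
```

View pics/w2c.png

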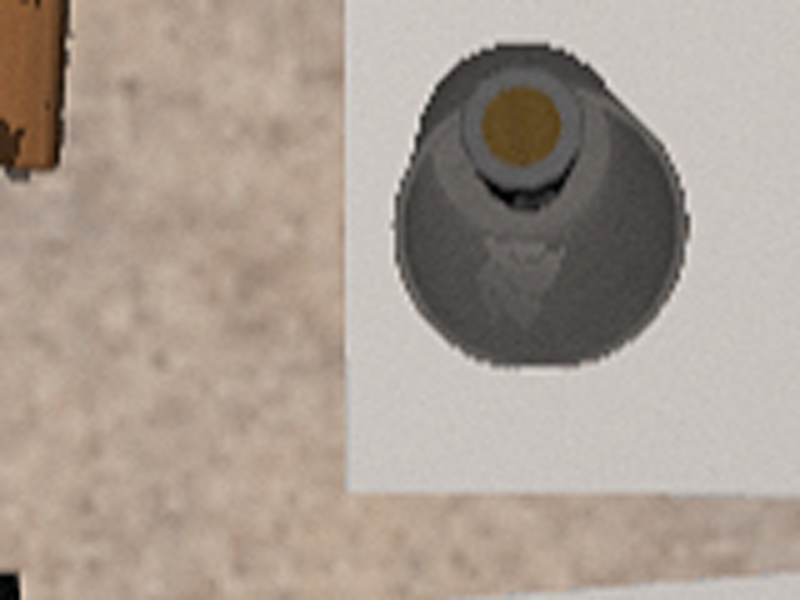

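View pics/w2d.png

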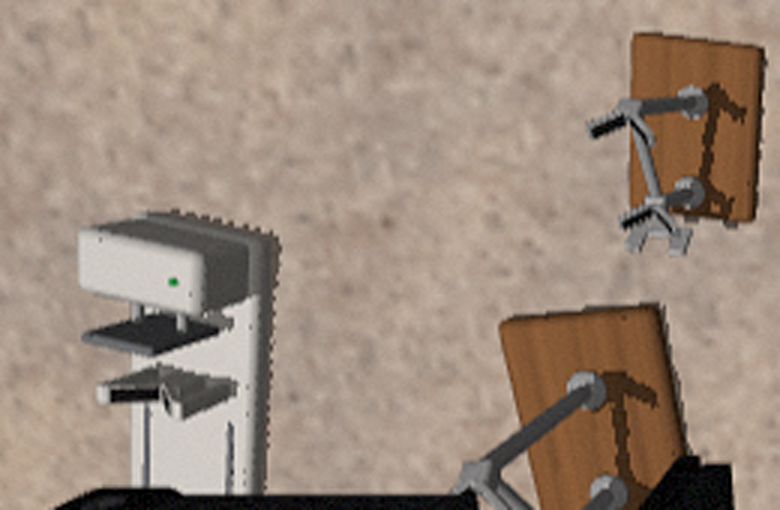

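Run:
```python
from h import *
np.set_printoptions(precision=3,suppress=True)
f=load("w2")
c=lambda x,y:(240+x/5-.4,160+y/5-.4)
P=cloud(f)
u,v=c(521,130);print("tail",P[int(v)-3:int(v)+4,int(u)-3:int(u)+4].reshape(-1,3).mean(0))
print("tail z209",onz(f,u,v,209))
for p in((395,225),(690,225),(530,367)):
  print("rim",onz(f,*c(*p),148))
m=(P[...,2]>143)&(P[...,2]<152)&(np.hypot(P[...,0]-449,P[...,1]-249)<60)
from scipy.optimize import least_squares
q=P[m][:,:2];r=least_squares(lambda x:np.hypot(*(q-x).T)-31.5,[449,249],loss="soft_l1");print(r.x,m.sum(),q.min(0),q.max(0))
# handle side points
m=(P[...,2]>152)&(P[...,2]<200)&(np.hypot(P[...,0]-425,P[...,1]-247)<40)
print(m.sum(),P[m].mean(0) if m.sum() else 0)
s=R.from_quat(f["tcp_rot"]).as_matrix();print(s)
```

```text
tail [415.657 244.607 214.54 ]
tail z209 [416.898 245.418 209.   ]
rim [443.514 218.625 148.   ]
rim [446.969 282.632 148.   ]
rim [477.051 246.627 148.   ]
[446.08  249.795] 462 [415.91  217.925] [478.475 281.961]
40 [434.386 247.525 172.875]
[[ 0.998 -0.013  0.057]
 [-0.057 -0.019  0.998]
 [-0.012 -1.    -0.019]]
```

```bash
cat >> h.py <<'E'
def pose(s): 
    T=np.eye(4);T[:3,:3]=R.from_quat(s["tcp_rot"]).as_matrix();T[:3,3]=s["position"];return T
def mk(p,y,z):
    y=np.array(y,float);y/=np.linalg.norm(y);z=np.array(z,float);z-=y*(z@y);z/=np.linalg.norm(z)
    T=np.eye(4);T[:3,:3]=np.c_[np.cross(y,z),y,z];T[:3,3]=p;return T
def rows(A,B,n=None):
    from scipy.linalg import logm,expm
    D=np.linalg.inv(A)@B
    rv=R.from_matrix(D[:3,:3]).as_rotvec()
    if n is None: n=int(max(np.ceil(np.linalg.norm(D[:3,3])/45),np.ceil(np.linalg.norm(rv)/.14),1))
    L=np.real(logm(D))/n;d=expm(L)
    print(n,"rows of",np.r_[d[:3,3]/1000,R.from_matrix(d[:3,:3]).as_rotvec()].round(4).tolist(),
      " total local",(D[:3,3]).round(1),rv.round(3))
E
python3 - <<'E'
from h import *
from scipy.optimize import least_squares
np.set_printoptions(precision=3,suppress=True)
D=[([-1.28963046,0.33286199,-0.06470181,1.46095982,0.02160287,1.34990246,-0.08848958],[186.825,595.966,193.851],[0.69947317,-0.1070253,0.1069208,-0.69846318]),
([-0.863,-0.023,0.176,1.61,0.008,1.573,0.86],[399.06,264.82,318.8],[0.712,-0.012,0.004,-0.702]),
([-0.801,0.048,0.247,1.545,-0.003,1.571,0.961],[454.7,230.5,316.5],[0.714,-0.025,0.016,-0.7])]
import itertools
def fk(q,p,s):
    h,L1,L2,L3,a,b=p
    z=lambda t:R.from_euler("z",t);y=lambda t:R.from_euler("y",t)
    Q=z(s[0]*q[0]);P=np.array([0,0,h])
    Q=Q*y(q[1]);Q=Q*z(s[1]*q[2]);P=P+Q.apply([a,0,L1]);Q=Q*y(q[3])
    Q=Q*z(s[2]*q[4]);P=P+Q.apply([b,0,L2]);Q=Q*y(q[5]);P=P+Q.apply([0,0,L3]);Q=Q*z(s[3]*q[6]);return P,Q
best=[]
for s in itertools.product((1,-1),repeat=4):
    r=least_squares(lambda p:np.r_[np.concatenate([fk(q,p,s)[0]-P for q,P,_ in D]),0.01*(p[4:])],[400,400,400,250,0,0])
    best.append((r.cost,s,r.x))
best.sort(key=lambda b:b[0])
for b in best[:4]:print(b)
s,p=best[0][1:]
for q,P,o in D: print((fk(q,p,s)[1].inv()*R.from_quat(o)).as_matrix().round(2).tolist())
E
```

```text
(np.float64(947.6642280046221), (-1, -1, -1, 1), array([6505.139, 1001.086,  791.554, 5786.328, -170.843, 1389.065]))
(np.float64(947.6642280046221), (-1, -1, -1, -1), array([6505.139, 1001.086,  791.554, 5786.328, -170.843, 1389.065]))
(np.float64(2538.0427246710537), (-1, -1, 1, 1), array([-871.967,  289.806,  437.845, -598.577,   33.401, -309.915]))
(np.float64(2538.0427246710537), (-1, -1, 1, -1), array([-871.967,  289.806,  437.845, -598.577,   33.401, -309.915]))
[[0.18, 0.0, -0.98], [-0.98, 0.0, -0.18], [0.0, 1.0, 0.0]]
[[-0.99, -0.0, 0.15], [0.15, 0.0, 0.99], [-0.0, 1.0, -0.0]]
[[-0.94, -0.0, 0.34], [0.34, -0.0, 0.94], [0.0, 1.0, 0.0]]
```

Request:
send_rows --targets '[[[0.014,-0.002,-0.04,0,-0.007,0],[0.014,-0.002,-0.04,0,-0.007,0],[0.014,-0.002,-0.04,0,-0.007,0],[0.014,-0.002,-0.04,0,-0.007,0],[0.014,-0.002,-0.04,0,-0.007,0],[0.014,-0.002,-0.04,0,-0.007,0],[0.01,-0.002,-0.03,0,-0.007,0],[0,0,0,0,0,0]]]'

```text
clock: 2.75
position: [536.6, -41.4, 333.0]
tcp_rot: [0.713, -0.005, -0.007, -0.701]
ft_force: [-0.1, 0.8, -0.4]
finger_gap: 1.001
```

Run:
```python
from h import *
from cell import *
np.set_printoptions(precision=3,suppress=True)
f=grab("wrist","w3");s=sense();print(s["q"],s["position"],s["joint_velocities"]);print(pose(s))
```

```text
[-0.491  0.11   0.521  1.461 -0.039  1.602  1.604] [536.326 -38.986 332.809] [-0.034 -0.009 -0.049  0.012 -0.008  0.002 -0.025]
[[  1.     -0.017  -0.005 536.326]
 [  0.005  -0.016   1.    -38.986]
 [ -0.017  -1.     -0.015 332.809]
 [  0.      0.      0.      1.   ]]
```

View pics/w3.png

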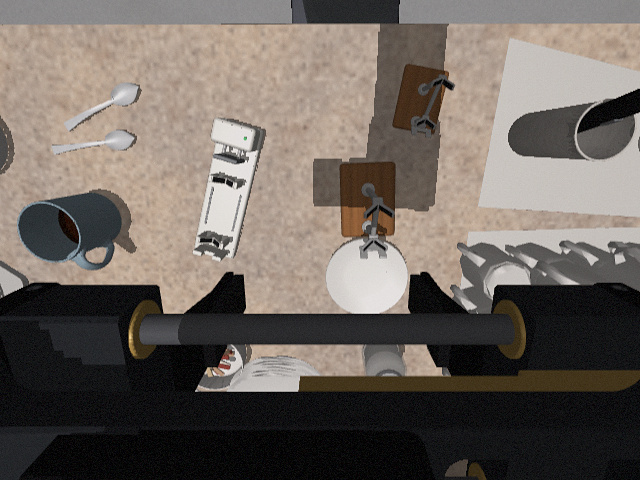

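The wrist view shows the dock from (235,130) to (212,250), the large rest with its base at (368,200) and its Vs at (375,205)–(374,250), and the saucer at (367,272). Everything is in one frame. I'll enlarge the rest and the dock.

Run:
```python
from h import *
np.set_printoptions(precision=1,suppress=True)
f=load("w3");P=cloud(f)
cv2.imwrite("pics/w3r.png",cv2.resize(f["frame"][150:270,320:430,::-1],None,fx=5,fy=5,interpolation=cv2.INTER_CUBIC))
cv2.imwrite("pics/w3d.png",cv2.resize(f["frame"][105:270,180:280,::-1],None,fx=4,fy=4,interpolation=cv2.INTER_CUBIC).transpose(1,0,2)[::-1])
q=P[100:130,270:330];print("counter",np.nanmean(q[...,2]),np.nanstd(q[...,2]))
q=P[180:210,352:358];print("base",np.nanmean(q[...,2]),np.nanstd(q[...,2]))
for v in range(185,262,3):
    print(v,[f"{a:.0f}" for a in P[v,358:396:2,2]])
```

```text
counter 1.1343021298744385 0.9466451630178622
base 15.262995418857695 0.8614615090914567
185 ['16', '14', '15', '19', '17', '20', '20', '18', '15', '15', '15', '16', '15', '14', '16', 'nan', '16', '15', '14']
188 ['16', '16', '18', '20', '22', '33', '26', '20', '19', '15', '14', '16', '17', '14', '15', '14', '15', '16', '12']
191 ['14', '15', '19', '22', '36', '55', '63', '64', '17', '15', '15', '14', '16', '16', '15', '15', '16', '14', '14']
194 ['16', '14', '16', '20', '21', '63', '82', '92', '94', '16', '15', '15', '16', '14', '15', '16', '14', '15', '13']
197 ['16', '16', '15', '15', '16', '15', '91', '108', '116', '120', '115', '15', '13', '15', '15', '16', '15', '14', '13']
200 ['15', '13', '15', '16', '14', '16', '15', '130', '132', '130', '130', '130', '132', '15', '14', '14', '17', '15', '12']
203 ['15', '16', '16', '17', '15', '14', '14', '132', '135', '134', '133', '135', '136', '16', '13', '17', '16', '15', '15']
206 ['15', '14', '16', '14', '13', '16', '16', '139', '138', '135', '133', '136', '138', '138', '138', '16', '16', '17', '12']
209 ['14', '14', '14', '14', '15',
[... 1399 characters left out ...]
'1', '2', '3', '2']
245 ['14', '14', '12', '96', '95', '92', '87', '76', '75', '76', '91', '95', '96', '97', '97', '18', '17', '3', '-1']
248 ['10', '75', '99', '98', '93', '73', '73', '74', '75', '73', '74', '74', '94', '96', '99', '15', '15', '16', '15']
251 ['9', '78', '94', '78', '77', '10', '10', '9', '9', '12', '77', '78', '78', '78', '93', '12', '14', '15', '17']
254 ['9', '81', '80', '81', '82', '10', '9', '9', '8', '7', '9', '81', '82', '83', '10', '12', '13', '14', '14']
257 ['7', '83', '85', '85', '85', '6', '9', '8', '8', '8', '8', '86', '85', '84', '9', '11', '10', '12', '14']
260 ['9', '8', '7', '7', '7', '7', '8', '8', '6', '7', '8', '7', '8', '9', '9', '10', '12', '10', '13']
```

View pics/w3r.png

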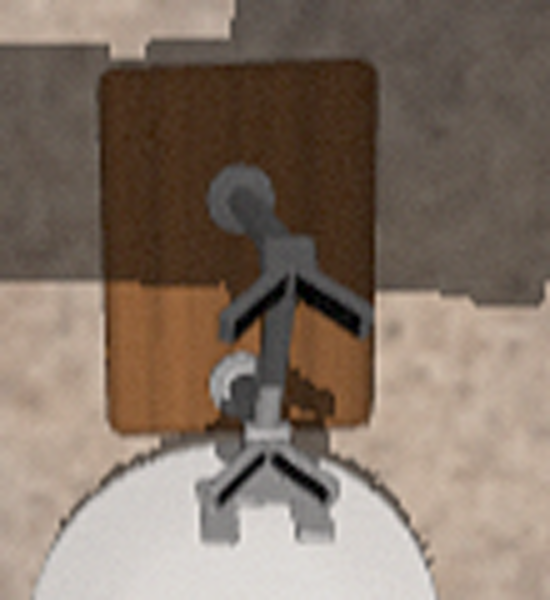

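View pics/w3d.png

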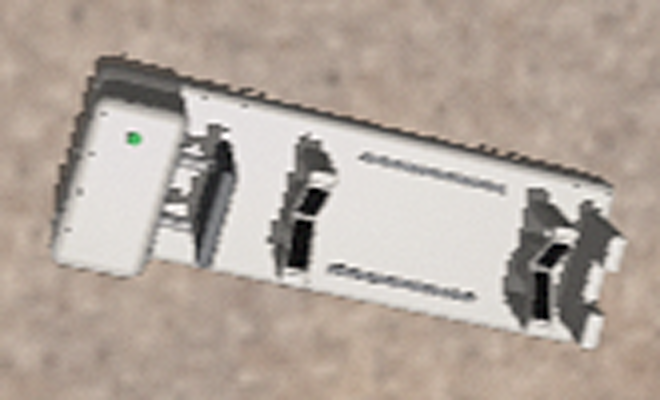

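```bash
cat > fit.py <<'E'
from h import *
from scipy.spatial import cKDTree
from scipy.optimize import least_squares
np.set_printoptions(precision=3,suppress=True)
def box(x,y,z,st=1.0):
    g=[np.linspace(a,b,max(2,int((b-a)/st)+1)) for a,b in(x,y,z)]
    X=np.stack(np.meshgrid(*g,indexing="ij"),-1)
    m=np.zeros(X.shape[:3],bool)
    for ax in range(3):
        s=[slice(None)]*3
        for e in(0,-1): s[ax]=e;m[tuple(s)]=True
    return X[m]
def vee(x0,x1,reach):
    t=(reach-11*2**.5)/2**.5
    L=11*2**.5*2**.5
    B=box((x0,x1),(0,L),(-t,0)) # along arm, thickness
    out=[]
    for s in(1,-1):
        c=2**-.5
        out.append(np.c_[B[:,0],s*(B[:,1]*c-B[:,2]*c),B[:,1]*c+B[:,2]*c-11*2**.5])
    return np.vstack(out)
def wall(x0,x1,w,zb):
    return np.vstack([box((x0,x1),(s8,e8),(zb,0)) for s8,e8 in((8,w),(-w,-8))])
def fitm(P,M,Rf,x0,zfree=True):
    tree=cKDTree(M)
    def res(p):
        Rm,t=Rf(p);q=(P-t)@Rm
        return np.minimum(tree.query(q)[0],8)
    best=None
    for dx in(-8,0,8):
      for dy in(-8,0,8):
        for dw in (-.12,0,.12):
          y=np.array(x0,float);y[0]+=dx;y[1]+=dy;y[3]+=dw
          r=least_squares(res,y,loss="soft_l1",f_scale=1.0,diff_step=1e-4,x_scale=[1,1,1,.01])
          if best is None or r.cost<best.cost:best=r
    return best,res(best.x)
def Rrest(p):
    return (R.from_euler("z",p[3])*R.from_euler("y",np.radians(40))).as_matrix(),np.array(p[:3])
def Rdock(p): return R.from_euler("z",p[3]).as_matrix(),np.array(p[:3])
rest=np.vstack([vee(-25,-15,18.5),vee(48,58,18.5),wall(70.8,74.8,18,-14)])
dock=np.vstack([vee(-47,-37,21),vee(48,58,21),wall(70.7,75,22,-30),box((-78,-73),(-17,17),(-15,13)),box((-126,-93),(-28,28),(-33,2))])
E
cat > f1.py <<'E'
from fit import *
import sys
name=sys.argv[1]
f=load(name);P=cloud(f).reshape(-1,3)
if "rest" in sys.argv:
    m=(abs(P[:,0]-555)<65)&(abs(P[:,1]-10)<45)&(P[:,2]>70)&(P[:,2]<160)
    b,r=fitm(P[m],rest,Rrest,[540,8,131,0]);print("rest",b.x,m.sum(),np.median(r),(r<2).mean())
if "dock" in sys.argv:
    m=(np.hypot(P[:,0]-540,P[:,1]+204)<135)&(P[:,2]>20)&(P[:,2]<80)&(P[:,1]<-120)
    b,r=fitm(P[m],dock,Rdock,[540,-204,46,-.3]);print("dock",b.x,m.sum(),np.median(r),(r<2).mean())
E
python3 f1.py w3 rest dock
```

```text
rest [556.792  16.27  130.793   0.038] 893 1.0234501836642855 0.6562150055991042
dock [ 554.541 -207.156   46.122   -0.297] 2263 0.8371447134367671 0.8413610251878038
```

```bash
cat > ov.py <<'E'
from fit import *
def overlay(name,p,M,Rf,roi,k,out):
    f=load(name);im=f["frame"][:,:,::-1].copy();u0,u1,v0,v1=roi
    im=cv2.resize(im[v0:v1,u0:u1],None,fx=k,fy=k,interpolation=cv2.INTER_CUBIC)
    Rm,t=Rf(p)
    for q in M:
        u,v=proj(f,Rm@np.array(q)+t);cv2.circle(im,(int((u-u0+.5)*k),int((v-v0+.5)*k)),2,(0,0,255),-1)
    cv2.imwrite(out,im)
def vk(x0,x1,r): 
    return [(x,s*y,z) for x in(x0,x1) for s in(1,-1) for y,z in((0,-15.56),(15.56,0),(r,0))]
def wk(x,w):return [(x,s*y,0) for s in(1,-1) for y in(8,w)]
rk=vk(-25,-15,18.5)+vk(48,58,18.5)+wk(70.8,18)
dk=vk(-47,-37,21)+vk(48,58,21)+wk(70.7,22)+[(-73,s*17,13) for s in(1,-1)]+[(x,s*33,-33) for x in (84,-126) for s in(1,-1)]+[(-93,0,2),(-126,0,2)]
E
python3 - <<'E'
from ov import *
overlay("w3",[556.792,16.27,130.793,.038],rk,Rrest,(320,430,150,270),5,"pics/o1.png")
overlay("w3",[554.541,-207.156,46.122,-.297],dk,Rdock,(180,280,105,270),4,"pics/o2.png")
a=cv2.imread("pics/o1.png");b=cv2.imread("pics/o2.png");c=np.zeros((600,800,3),np.uint8);c[:600,:400]=a[:600,75:475];b=b[:600];c[:b.shape[0],400:]=b;cv2.imwrite("pics/o3.png",c)
E
```

```text
(no output)
```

View pics/o3.png

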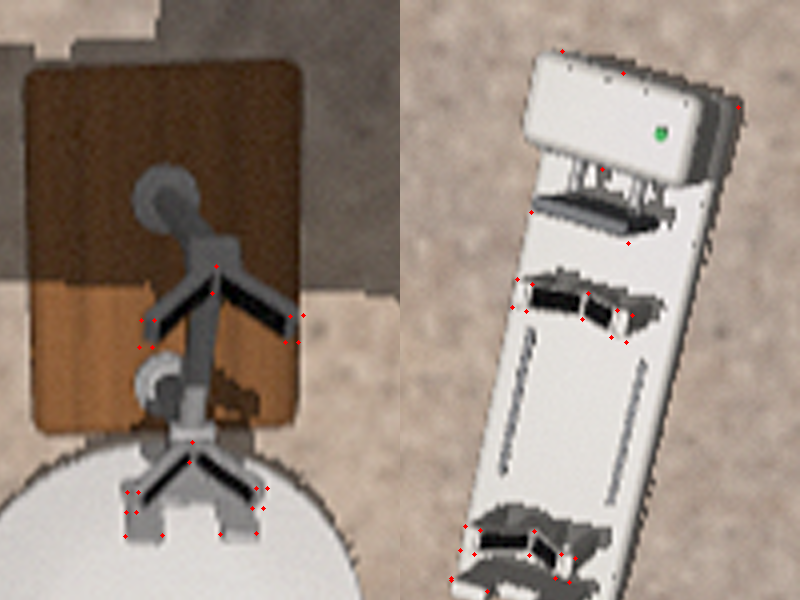

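The fitted poses agree with both pictures to 1–2 mm. Before grasping, I'll check that the tool can tilt to 40° below level above the rest.

Run:
```python
from h import *
from cell import *
psi=.038;d=np.array([np.cos(.698)*np.cos(psi),np.cos(.698)*np.sin(psi),-np.sin(.698)])
S=np.array([556,15.5,130.])
B=mk(S-36*d+[0,0,100],d,[-np.sin(psi),np.cos(psi),0])
print(B);rows(pose(sense()),B)
```

```text
[[ 6.42222751e-01  7.65576013e-01 -3.79908553e-02  5.28439264e+02]
 [ 2.44162180e-02  2.91058995e-02  9.99278087e-01  1.44521876e+01]
 [ 7.66129092e-01 -6.42686715e-01 -1.38652596e-19  2.53136722e+02]
 [ 0.00000000e+00  0.00000000e+00  0.00000000e+00  1.00000000e+00]]
7 rows of [-0.0051, 0.0106, 0.0077, 0.0041, -0.0034, -0.1272]  total local [-6.2 79.  54.7] [ 0.029 -0.024 -0.89 ]
```

Request:
send_rows --targets '[[[-0.005,0.011,0.008,0.004,-0.003,-0.127],[-0.005,0.011,0.008,0.004,-0.003,-0.127],[-0.005,0.011,0.008,0.004,-0.003,-0.127],[-0.005,0.011,0.008,0.004,-0.003,-0.127],[-0.005,0.011,0.008,0.004,-0.003,-0.127],[-0.005,0.011,0.008,0.004,-0.003,-0.127],[-0.005,0.011,0.008,0.004,-0.003,-0.127],[0,0,0,0,0,0]]]'

```text
clock: 3.6
position: [525.2, 35.1, 255.6]
tcp_rot: [-0.644, -0.284, -0.245, 0.667]
ft_force: [-0.6, -0.4, -0.4]
finger_gap: 1.0
```

Run:
```python
from h import *
from cell import *
np.set_printoptions(precision=3,suppress=True)
psi=.038;d=np.array([np.cos(.698)*np.cos(psi),np.cos(.698)*np.sin(psi),-np.sin(.698)])
S=np.array([556,15.5,130.])
s=sense();print(s["q"],s["position"],s["joint_velocities"])
B=mk(S-36*d+[0,0,100],d,[-np.sin(psi),np.cos(psi),0]);rows(pose(s),B)
B=mk(S-36*d,d,[-np.sin(psi),np.cos(psi),0]);rows(pose(s),B)
grab("scene","s1")
```

```text
[-0.169 -0.497 -0.048  2.324  0.15   0.556  1.314] [525.214  35.091 255.617] [ 0.168 -0.01  -0.161 -0.019 -0.168  0.017  0.132]
1 rows of [-0.0002, 0.003, -0.0208, -0.0253, 0.0103, -0.1041]  total local [ -0.2   3.  -20.8] [-0.025  0.01  -0.104]
3 rows of [-0.0241, 0.0242, -0.0071, -0.0084, 0.0034, -0.0347]  total local [-69.7  74.8 -21.8] [-0.025  0.01  -0.104]
```

View pics/s1.png

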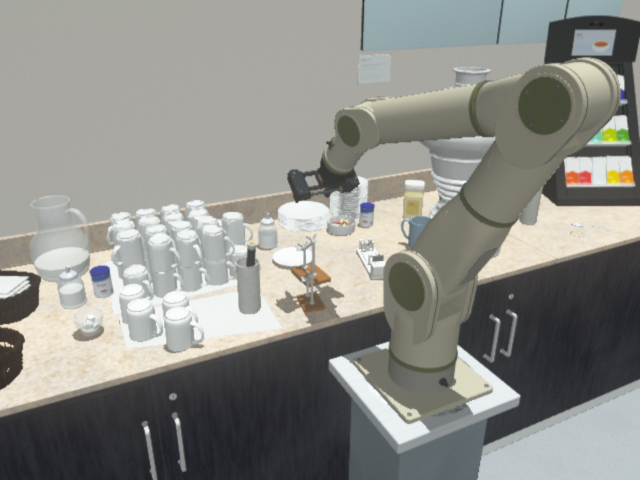

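```bash
cat >> h.py <<'E'
PSI=.038;S=np.array([556,15.5,130.])
DR=np.array([np.cos(.698)*np.cos(PSI),np.cos(.698)*np.sin(PSI),-np.sin(.698)])
YR=np.array([-np.sin(PSI),np.cos(PSI),0]);ZR=np.cross(DR,YR)
def hold(origin,d,yv,gx,th,off=(0,0,0)):
    """tool pose holding rod with origin, dir d, jaw axis yv, grasp at gx, rod-tool angle th"""
    n=np.cross(d,yv);ty=np.cos(th)*d-np.sin(th)*n
    return mk(np.array(origin)+gx*d+19*ty+np.array(off),ty,yv)
E
python3 - <<'E'
from h import *
from cell import *
np.set_printoptions(precision=3,suppress=True)
B=hold(S,DR,YR,-55,np.radians(25),(0,0,40));print(B,ZR)
rows(pose(sense()),B)
E
```

```text
[[  0.906   0.422  -0.038 521.92 ]
 [  0.034   0.016   0.999  14.204]
 [  0.423  -0.906   0.    188.129]
 [  0.      0.      0.      1.   ]] [0.642 0.024 0.766]
3 rows of [-0.0153, 0.0171, -0.0071, -0.0076, 0.0053, 0.1105]  total local [-51.   45.6 -21.4] [-0.023  0.016  0.332]
```

Request:
send_rows --targets '[[[-0.015,0.017,-0.007,-0.008,0.005,0.11],[-0.015,0.017,-0.007,-0.008,0.005,0.11],[-0.015,0.017,-0.007,-0.008,0.005,0.11],[0,0,0,0,0,0]]]'

```text
clock: 4.05
position: [522.9, 16.8, 191.5]
tcp_rot: [-0.689, -0.164, -0.136, 0.692]
ft_force: [-0.1, -0.8, 0.4]
finger_gap: 0.999
```

Run:
```python
from h import *
from cell import *
np.set_printoptions(precision=3,suppress=True)
s=sense();print(s["q"],s["position"],s["joint_velocities"])
rows(pose(s),hold(S,DR,YR,-55,np.radians(25),(0,0,40)))
rows(pose(s),hold(S,DR,YR,-55,np.radians(25)))
tail=np.array([416,245.5,210]);d=np.array([.187,.035,-.98]);d/=np.linalg.norm(d)
B=hold(tail+80*d,d,[-.18,.98,0],-55,np.radians(25));print(B)
rows(pose(s),mk([*B[:2,3]+[40,0],300],B[:3,1],B[:3,2]))
```

```text
[-0.216 -0.231  0.051  2.128  0.091  0.822  1.4  ] [522.87   16.79  191.547] [ 0.006 -0.057 -0.046  0.003  0.012 -0.026 -0.028]
1 rows of [-0.0024, 0.0027, -0.0025, 0.0029, 0.0033, -0.0097]  total local [-2.4  2.7 -2.5] [ 0.003  0.003 -0.01 ]
1 rows of [-0.0189, 0.0391, -0.0024, 0.0029, 0.0033, -0.0097]  total local [-18.9  39.1  -2.4] [ 0.003  0.003 -0.01 ]
[[  0.955  -0.237  -0.181 416.184]
 [  0.175  -0.043   0.984 245.561]
 [ -0.241  -0.971   0.001 167.029]
 [  0.      0.      0.      1.   ]]
6 rows of [-0.0046, -0.0197, 0.0387, 0.003, -0.0239, 0.1114]  total local [  -7.1 -123.4  230.8] [ 0.018 -0.143  0.669]
```

Request:
send_rows --targets '[[[-0.005,-0.02,0.039,0.003,-0.024,0.111],[-0.005,-0.02,0.039,0.003,-0.024,0.111],[-0.005,-0.02,0.039,0.003,-0.024,0.111],[-0.005,-0.02,0.039,0.003,-0.024,0.111],[-0.005,-0.02,0.039,0.003,-0.024,0.111],[-0.005,-0.02,0.039,0.003,-0.024,0.111],[0,0,0,0,0,0],[0,0,0,0,0,0]]]'

```text
clock: 4.85
position: [447.8, 260.1, 309.7]
tcp_rot: [0.711, -0.023, -0.153, -0.686]
ft_force: [-0.1, -0.8, 0.8]
finger_gap: 1.001
```

```bash
cat > bk.py <<'E'
from h import *
from cell import *
np.set_printoptions(precision=3,suppress=True)
s=sense();print(s["q"],s["position"])
tail=np.array([416,245.5,210]);d=np.array([.187,.035,-.98]);d/=np.linalg.norm(d)
B=hold(tail+80*d,d,[-.18,.98,0],-55,np.radians(25))
C=B.copy();C[:3,3]-=70*B[:3,1]
rows(pose(s),C);rows(C,B);rows(pose(s),B)
E
python3 bk.py
```

```text
[-0.441  0.272 -0.148  1.326 -0.047  1.784  1.164] [447.803 260.126 309.731]
2 rows of [0.0011, 0.0383, -0.0039, 0.0072, 0.0016, -0.0044]  total local [ 2.3 76.7 -7.6] [ 0.014  0.003 -0.009]
2 rows of [0.0, 0.035, -0.0, 0.0, -0.0, -0.0]  total local [ 0. 70.  0.] [-0. -0. -0.]
4 rows of [0.0006, 0.0367, -0.0018, 0.0036, 0.0008, -0.0022]  total local [  2.9 146.7  -6.6] [ 0.014  0.003 -0.009]
```

Request:
send_rows --targets '[[[0.001,0.038,-0.004,0.007,0.002,-0.004],[0.001,0.036,-0.004,0.007,0.002,-0.004],[0,0,0,0,0,0]]]'

```text
clock: 5.15
position: [432.7, 247.9, 237.9]
tcp_rot: [0.708, -0.019, -0.145, -0.691]
ft_force: [-0.1, 0.7, 0.2]
finger_gap: 1.003
```

```bash
python3 bk.py; python3 -c "
from h import *
f=grab('wrist','w4')"
```

```text
[-0.423  0.229 -0.152  1.523 -0.051  1.609  1.179] [432.729 247.927 237.94 ]
1 rows of [0.0008, 0.0029, 0.0006, 0.0042, -0.002, 0.0103]  total local [0.8 2.9 0.6] [ 0.004 -0.002  0.01 ]
2 rows of [0.0, 0.035, -0.0, 0.0, -0.0, -0.0]  total local [ 0. 70.  0.] [-0. -0. -0.]
2 rows of [0.0002, 0.0364, 0.0004, 0.0021, -0.001, 0.0052]  total local [ 0.1 72.8  0.9] [ 0.004 -0.002  0.01 ]
```

View pics/w4.png

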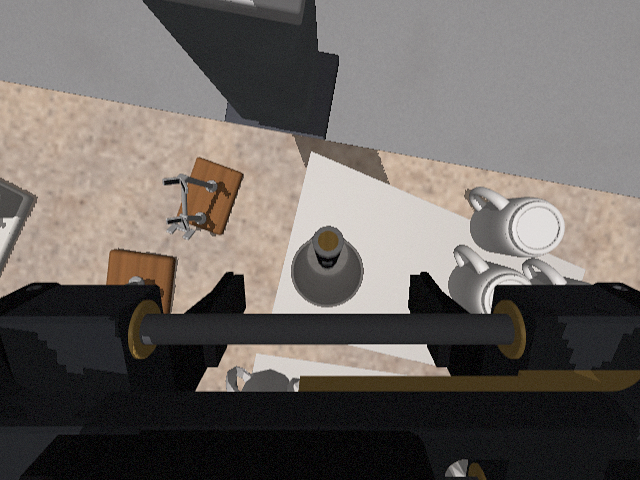

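The tail is at (328,241), centred between the fingers, and the rod lies in the tool's plane. I advance and grip.

Request:
send_rows --targets '[[[0,0.03,0,0.002,-0.001,0.005],[0,0.03,0.0005,0.002,-0.001,0.005],[0,0.013,0,0,0,0],[0,0,0,0,0,0]]]'

```text
clock: 5.6
position: [421.3, 247.6, 177.8]
tcp_rot: [0.706, -0.015, -0.142, -0.694]
ft_force: [-0.1, -0.4, 0.6]
finger_gap: 0.998
```

Request:
send_rows --targets '[[[0,0,0,0,0,0],[0,0,0,0,0,0],[0,0,0,0,0,0],[0,0,0,0,0,0],[0,0,0,0,0,0],[0,0,0,0,0,0]]]' --hand 0 --newtons 45

```text
clock: 6.2
position: [424.8, 249.2, 184.1]
tcp_rot: [0.705, -0.012, -0.139, -0.695]
ft_force: [-0.1, -0.3, 0.9]
finger_gap: 0.539
```

```bash
python3 bk.py; python3 -c "
from h import *
f=grab('wrist','w5')"
```

```text
[-0.421  0.226 -0.16   1.636 -0.052  1.478  1.18 ] [424.785 249.152 184.064]
2 rows of [-0.0018, -0.0257, -0.0009, -0.0022, -0.0005, 0.0145]  total local [ -3.2 -51.4  -1.8] [-0.004 -0.001  0.029]
2 rows of [0.0, 0.035, -0.0, 0.0, -0.0, -0.0]  total local [ 0. 70.  0.] [-0. -0. -0.]
1 rows of [-0.0053, 0.0186, -0.0021, -0.0043, -0.0011, 0.029]  total local [-5.3 18.6 -2.1] [-0.004 -0.001  0.029]
```

View pics/w5.png

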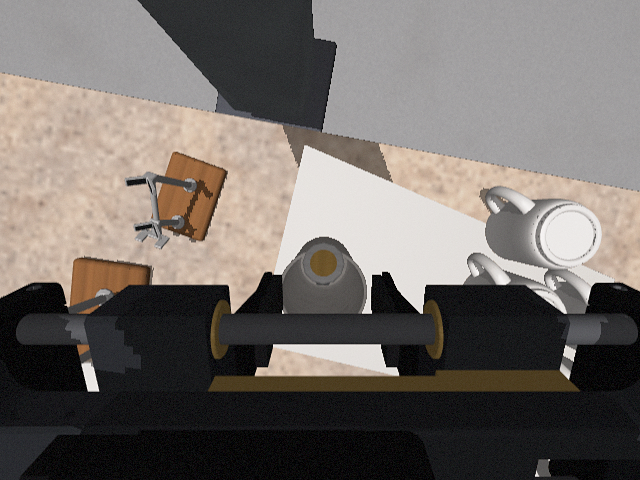

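The fingers are still closing and the arm has crept up 6 mm during the idle rows. I'll stop the closing, correct the depth, and then close with a small compensation.

Request:
send_rows --targets '[[[-0.004,0.014,-0.002,-0.003,-0.001,0.02],[-0.002,0.008,0,0,0,0.01],[0,0.002,0,0,0,0]]]' --hand 0.55

```text
clock: 6.55
position: [412.9, 244.7, 159.8]
tcp_rot: [0.706, -0.023, -0.151, -0.691]
ft_force: [1.0, 0.7, -0.8]
finger_gap: 0.546
```

```bash
python3 bk.py
```

```text
[-0.419  0.245 -0.162  1.672 -0.058  1.456  1.185] [412.945 244.74  159.761]
2 rows of [0.0006, -0.0389, 0.0001, -0.0004, -0.0, -0.0022]  total local [  1.1 -77.9   0.3] [-0.001 -0.    -0.004]
2 rows of [0.0, 0.035, -0.0, 0.0, -0.0, -0.0]  total local [ 0. 70.  0.] [-0. -0. -0.]
1 rows of [0.0015, -0.0079, 0.0002, -0.0009, -0.0001, -0.0045]  total local [ 1.5 -7.9  0.2] [-0.001 -0.    -0.004]
```

Request:
send_rows --targets '[[[0.001,-0.003,0,0,0,-0.003],[0,-0.002,0,0,0,0],[0,0,0,0,0,0],[0,0,0,0,0,0],[0,0,0,0,0,0]]]' --hand 0 --newtons 45

```text
clock: 7.05
position: [415.2, 245.0, 164.4]
tcp_rot: [0.706, -0.023, -0.15, -0.692]
ft_force: [0.1, -0.7, -0.9]
finger_gap: 0.24
```

```bash
python3 bk.py;  python3 -c "
from h import *
f=grab('wrist','w6')"
```

```text
[-0.419  0.243 -0.161  1.663 -0.057  1.464  1.185] [415.185 245.034 164.434]
2 rows of [0.0002, -0.0364, 0.0002, -0.0003, -0.0001, -0.0009]  total local [  0.3 -72.8   0.4] [-0.001 -0.    -0.002]
2 rows of [0.0, 0.035, -0.0, 0.0, -0.0, -0.0]  total local [ 0. 70.  0.] [-0. -0. -0.]
1 rows of [0.0004, -0.0028, 0.0003, -0.0006, -0.0002, -0.0017]  total local [ 0.4 -2.8  0.3] [-0.001 -0.    -0.002]
```

View pics/w6.png

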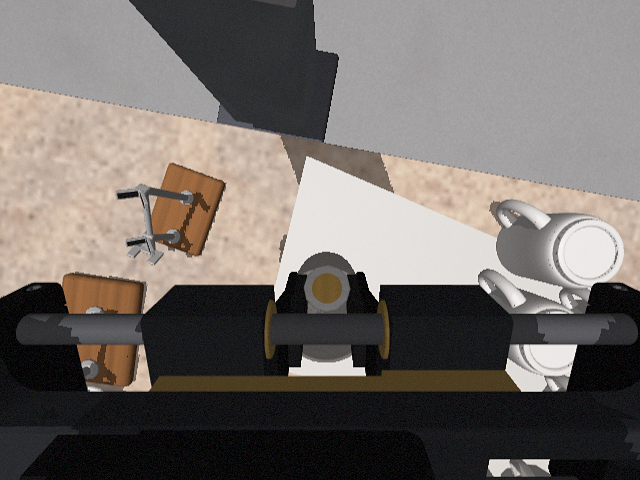

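The gap of 0.24 is about 21 mm, so the handle is held. I withdraw along the rod's axis.

Request:
send_rows --targets '[[[0,0,0,0,0,0],[-0.004,-0.009,0,0,0,0],[-0.01,-0.022,0,0,0,0],[-0.012,-0.026,0,0,0,0],[-0.012,-0.026,0,0,0,0],[-0.012,-0.026,0,0,0,0],[-0.012,-0.026,0,0,0,0],[-0.012,-0.026,0,0,0,0]]]'

```text
clock: 7.9
position: [380.1, 237.6, 345.2]
tcp_rot: [0.707, -0.024, -0.151, -0.691]
ft_force: [0.9, -0.1, -1.6]
finger_gap: 0.242
```

Request:
send_rows --targets '[[[-0.006,-0.03,0,0,0,0],[0,-0.03,0,0,0,0],[0,-0.005,0,0,0,0],[0,0,0,0,0,0]]]'

```text
clock: 8.3
position: [388.7, 239.6, 418.6]
tcp_rot: [0.706, -0.021, -0.149, -0.692]
ft_force: [0.0, -0.2, -0.5]
finger_gap: 0.239
```

```bash
python3 bk.py;  python3 -c "
from h import *
f=grab('wrist','w7')
f=grab('scene','s2')
f=f['frame'][60:330,150:420,::-1];cv2.imwrite('pics/s2c.png',cv2.resize(f,None,fx=2.2,fy=2.2))"
```

```text
[-0.437  0.136 -0.159  1.262 -0.084  1.965  1.133] [388.733 239.565 418.597]
5 rows of [0.0175, 0.0335, 0.0001, -0.0003, 0.0003, 0.0004]  total local [ 87.5 167.6   0.4] [-0.002  0.001  0.002]
2 rows of [0.0, 0.035, -0.0, 0.0, -0.0, -0.0]  total local [ 0. 70.  0.] [-0. -0. -0.]
6 rows of [0.0146, 0.0396, 0.0001, -0.0003, 0.0002, 0.0003]  total local [ 87.4 237.6   0.3] [-0.002  0.001  0.002]
```

View pics/w7.png

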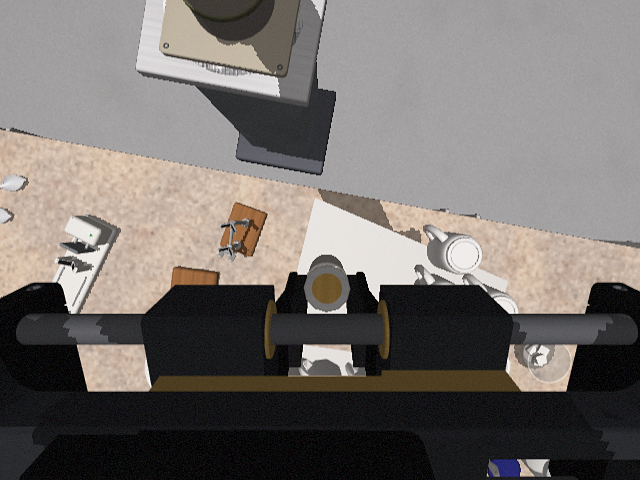

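View pics/s2c.png

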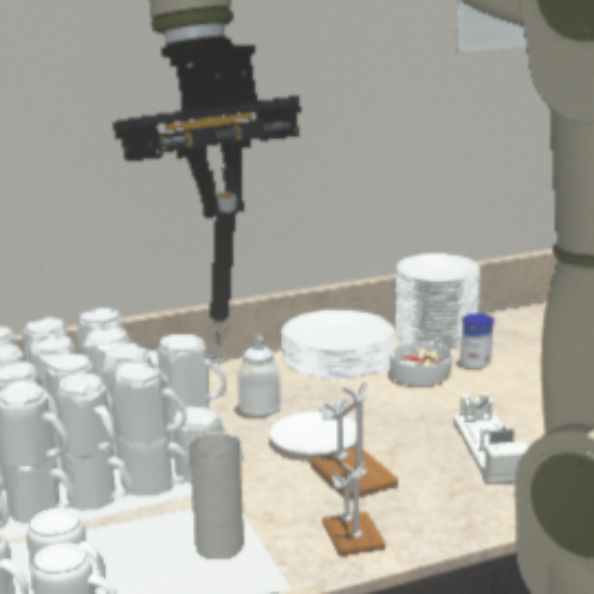

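The frother is out of the beaker and held near its tail. Next I measure how it sits in the hand.

Run:
```python
from h import *
np.set_printoptions(precision=3,suppress=True)
f=load("w7");P=cloud(f);T=pose(f)
q=P[285:292,322:331].reshape(-1,3).mean(0);print("tail world",q)
q=(np.linalg.inv(T)@np.r_[q,1])[:3];print("tail in tool",q)
g=load("scene0");s=load("s2");P=cloud(s)
Q=(P.reshape(-1,3)-T[:3,3])@T[:3,:3]   # tool coordinates
m=(abs(Q[:,2])<25)&(Q[:,1]>8)&(Q[:,1]<200)&(abs(Q[:,0]-.466*Q[:,1])<40)
X=Q[m];print(m.sum())
for a in range(5,200,12):
    k=X[(X[:,1]>=a)&(X[:,1]<a+12)]
    if len(k)>2: print(a,k.mean(0),len(k))
print("cam dir in tool",T[:3,:3].T@(Tcw(s)[:3,3]-T[:3,3])/1000)
```

```text
tail world [389.16  239.171 469.047]
tail in tool [-11.724 -49.07   -0.339]
346
5 [ 9.316 12.655  5.372] 33
17 [13.824 23.125  5.112] 45
29 [21.173 34.957  5.329] 43
41 [25.519 46.989  5.67 ] 44
53 [31.511 59.104  4.958] 41
65 [36.973 70.589  5.073] 40
77 [43.669 82.585  5.086] 42
89 [49.399 93.185  3.344] 14
101 [ 60.941 107.282   1.505] 7
113 [ 66.829 118.369   0.754] 9
125 [ 77.491 133.181   1.628] 9
137 [ 72.967 140.192   1.18 ] 19
cam dir in tool [-1.163 -0.114  0.638]
```

Run:
```python
from h import *
f=load("s2")["frame"][130:220,220:310,::-1];a=cv2.resize(f,(600,600),interpolation=cv2.INTER_CUBIC)
cv2.imwrite('pics/s2t.png',a)
f=load("w7")["frame"][240:320,290:370,::-1];cv2.imwrite('pics/w7t.png',cv2.resize(f,(480,480),interpolation=cv2.INTER_CUBIC))
```

```text
(no output)
```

View pics/s2t.png

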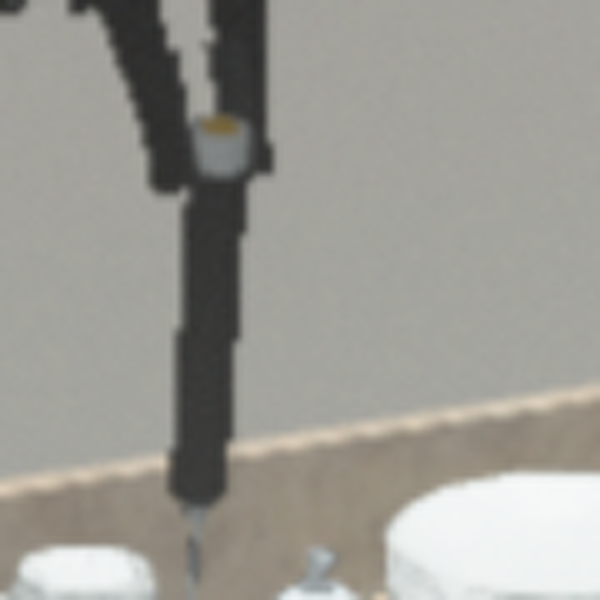

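View pics/w7t.png

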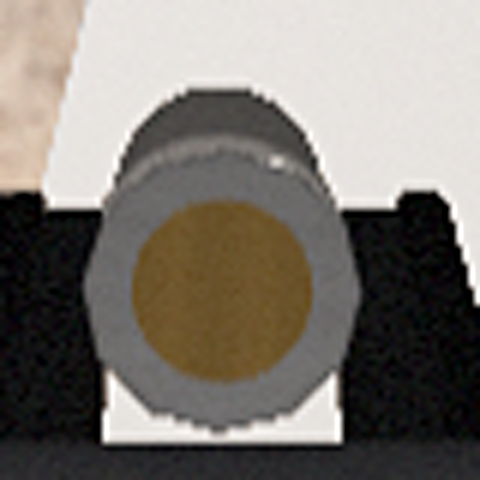

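Run:
```python
from h import *
s=load("s2");T=pose(load("w7"));w=load("w7")
for t in((-10.5,-44.5),(-11.7,-49),(-10,-41.7)):
  for th in (24,26):
    a=np.radians(th);d=np.array([np.sin(a),np.cos(a),0]);t3=np.array([*t,0])
    W=lambda p:T[:3,:3]@p+T[:3,3]
    o=[]
    for L in(0,150):
        u,v=proj(s,W(t3+L*d));o+=[round((u-220+.5)*6.667),round((v-130+.5)*6.667)]
    u,v=proj(w,W(t3));print(t,th,o,"wrist",u-290,v-240, ((u-290+.5)*6,(v-240+.5)*6))
```

```text
(-10.5, -44.5) 24 [223, 133, 204, 504] wrist 36.72892775632789 46.24463888003305 (np.float64(223.37356653796735), np.float64(280.4678332801983))
(-10.5, -44.5) 26 [223, 133, 197, 497] wrist 36.72892775632789 46.24463888003305 (np.float64(223.37356653796735), np.float64(280.4678332801983))
(-11.7, -49) 24 [222, 120, 204, 492] wrist 36.73079327796631 47.97984697894793 (np.float64(223.38475966779788), np.float64(290.8790818736876))
(-11.7, -49) 26 [222, 120, 197, 486] wrist 36.73079327796631 47.97984697894793 (np.float64(223.38475966779788), np.float64(290.8790818736876))
(-10, -41.7) 24 [223, 141, 205, 511] wrist 36.727670682738676 44.74762845153424 (np.float64(223.36602409643206), np.float64(271.48577070920544))
(-10, -41.7) 26 [223, 141, 198, 505] wrist 36.727670682738676 44.74762845153424 (np.float64(223.36602409643206), np.float64(271.48577070920544))
```

```bash
cat >> h.py <<'E'
TT=np.array([-11.5,-46.5,0]);TH=np.radians(26)
def hold2(origin,d,yv,tt,th,off=(0,0,0)):
    n=np.cross(d,yv);ty=np.cos(th)*d-np.sin(th)*n
    M=mk([0,0,0],ty,yv);M[:3,3]=np.array(origin)-80*d-M[:3,:3]@tt+np.array(off);return M
def rodin(T,tt,th,Rm,t):
    "rod origin/dir in frame"
    d=T[:3,:3]@np.array([np.sin(th),np.cos(th),0]);o=T[:3,:3]@tt+T[:3,3]+80*d
    return (o-t)@Rm, d@Rm
E
cat > rp.py <<'E'
from h import *
from cell import *
import sys
np.set_printoptions(precision=3,suppress=True)
dz=float(sys.argv[1]);dx=float(sys.argv[2]);n=int(sys.argv[3]) if len(sys.argv)>3 else None
s=sense();print(s["q"],s["position"],s["ft_force"])
T=pose(s);RR=np.c_[DR,YR,ZR];print("rod in rest",*rodin(T,TT,TH,RR,S))
B=hold2(S,DR,YR,TT,TH,ZR*dz+DR*dx+np.array([0,0,float(sys.argv[4]) if len(sys.argv)>4 else 0]));print(B[:3,3]);rows(T,B,n)
E
python3 rp.py 0 0 8 180
python3 - <<'E'
from h import *
P=cloud(load("top0"));m=(P[...,2]>60)&(P[...,1]>90)&(P[...,1]<420)&(P[...,0]>480)&(P[...,0]<800)
q=P[m];print(q.min(0),q[:,2].max()); 
for y in range(90,420,30):
  k=q[(q[:,1]>=y)&(q[:,1]<y+30)]
  if len(k):print(y,k[:,0].min(),k[:,0].max(),k[:,2].max())
E
```

```text
[-0.437  0.136 -0.159  1.264 -0.084  1.964  1.133] [388.449 239.366 417.559] [ 0.994 -0.756 -1.006]
rod in rest [-274.37   232.539  105.594] [ 0.787  0.032 -0.616]
[524.157  14.289 323.616]
8 rows of [0.0132, 0.0128, -0.0298, -0.0019, 0.0183, -0.0826]  total local [ 112.4   68.5 -246.1] [-0.015  0.146 -0.661]
[480.42157756 144.44739525  60.07033284] 183.60274537117903
120 677.6834009092406 686.5279346309077 136.24155118238104
150 611.3423438260477 799.9132021489582 182.50242484377554
180 611.1573922328521 799.5471907750176 183.60274537117903
210 605.9387918825684 799.7947668361548 179.01195141037329
240 480.4215775616889 799.8997302141165 179.5263835113294
270 610.6169039305382 799.969178691133 181.1012237986829
300 606.5317117059091 799.9321459272574 179.83386120882005
330 584.7521789338895 799.100556761886 180.70386677587044
360 606.0368055337927 799.7530768896348 182.373228703613
390 599.6110791723645 799.7018131587763 182.3895549563092
```

Request:
send_rows --targets '[[[0.013,0.013,-0.03,-0.002,0.018,-0.083],[0.013,0.013,-0.03,-0.002,0.018,-0.083],[0.013,0.013,-0.03,-0.002,0.018,-0.083],[0.013,0.013,-0.03,-0.002,0.018,-0.083],[0.013,0.013,-0.03,-0.002,0.018,-0.083],[0.013,0.013,-0.03,-0.002,0.018,-0.083],[0.013,0.013,-0.03,-0.002,0.018,-0.083],[0.013,0.013,-0.03,-0.002,0.018,-0.083]]]'

```text
clock: 9.2
position: [522.5, 6.9, 307.3]
tcp_rot: [-0.689, -0.166, -0.135, 0.692]
ft_force: [0.5, -0.7, -1.5]
finger_gap: 0.235
```

Request:
send_rows --targets '[[[0,0,0,0,0,0],[0,0,0,0,0,0]]]'

```text
clock: 9.4
position: [519.6, 2.2, 302.4]
tcp_rot: [-0.69, -0.163, -0.136, 0.692]
ft_force: [0.6, 0.3, -0.9]
finger_gap: 0.241
```

```bash
python3 rp.py 60 -5
```

```text
[-0.208 -0.296  0.069  1.945  0.075  1.071  1.45 ] [519.634   2.184 302.376] [ 0.596  0.287 -0.869]
rod in rest [-105.907  -11.986  118.623] [ 1.    -0.003  0.006]
[558.862  15.609 192.798]
3 rows of [-0.0029, 0.0387, 0.0041, 0.0014, 0.0007, 0.0019]  total local [ -9.  116.2  12.4] [0.004 0.002 0.006]
```

Request:
send_rows --targets '[[[-0.003,0.036,0.004,0.001,0.001,0.002],[-0.003,0.036,0.004,0.001,0.001,0.002],[-0.003,0.03,0.004,0.001,0.001,0.002],[0,0,0,0,0,0]]]'

```text
clock: 9.8
position: [552.3, 19.3, 202.1]
tcp_rot: [-0.689, -0.16, -0.131, 0.695]
ft_force: [-0.0, 1.1, -2.0]
finger_gap: 0.237
```

```bash
python3 rp.py 20 -3;python3 - <<'E'
from h import *
f=grab("scene","s3")["frame"][190:320,230:380,::-1];cv2.imwrite("pics/s3c.png",cv2.resize(f,None,fx=5,fy=5,interpolation=cv2.INTER_CUBIC))
f=grab("top","t3")["frame"][190:310,270:400,::-1];cv2.imwrite("pics/t3c.png",cv2.resize(f,None,fx=5,fy=5,interpolation=cv2.INTER_CUBIC))
E
```

```text
[-0.22  -0.159  0.066  2.044  0.074  0.846  1.422] [552.261  19.266 202.073] [-0.025  1.069 -1.96 ]
rod in rest [-15.868   4.005  62.822] [ 1.     0.002 -0.004]
[534.704  14.69  160.867]
2 rows of [-0.0164, 0.0153, -0.0019, -0.0005, 0.0016, -0.002]  total local [-32.8  30.6  -3.8] [-0.001  0.003 -0.004]
```

View pics/s3c.png

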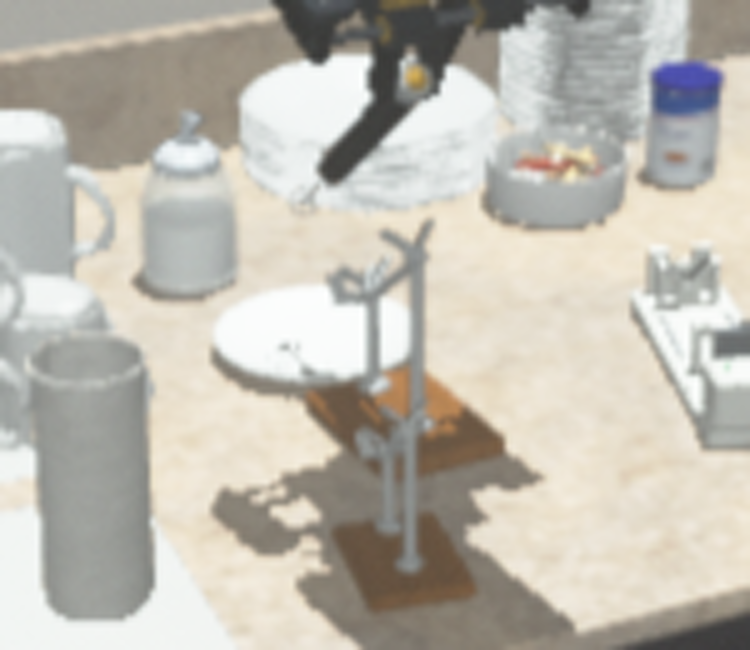

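View pics/t3c.png

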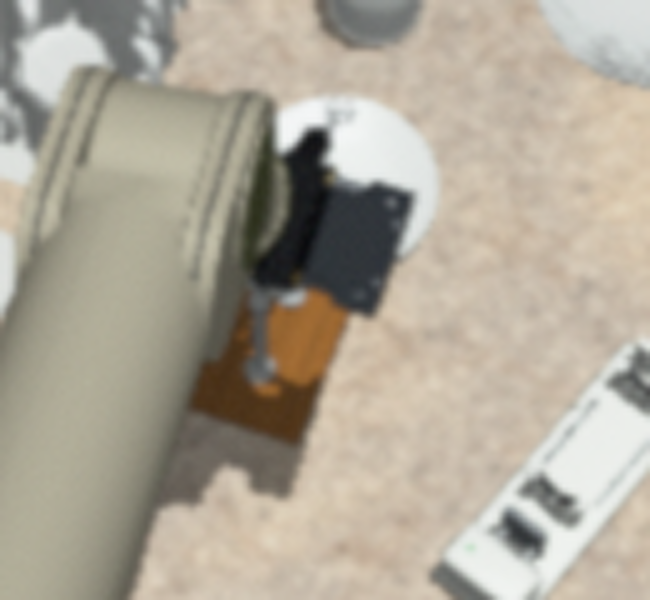

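```bash
cat > ovs.py <<'E'
from ov import *
import sys
def ovs(name,T,roi,k,out,p=None,M=None,Rf=None,tt=TT,th=TH):
    f=load(name);u0,u1,v0,v1=roi
    im=cv2.resize(f["frame"][v0:v1,u0:u1,::-1],None,fx=k,fy=k,interpolation=cv2.INTER_CUBIC)
    def dot(P,c):
        u,v=proj(f,P);cv2.circle(im,(int((u-u0+.5)*k),int((v-v0+.5)*k)),2,c,-1)
    Rm,t=Rf(p)
    for q in M: dot(Rm@np.array(q)+t,(0,0,255))
    if T is not None:
        d=T[:3,:3]@np.array([np.sin(th),np.cos(th),0]);tl=T[:3,:3]@tt+T[:3,3]
        for L in(0,75,150,210): dot(tl+L*d,(0,255,0))
    cv2.imwrite(out,im)
E
python3 - <<'E'
from ovs import *
from cell import sense
ovs("s3",pose(sense()),(270,350,190,290),6,"pics/s3o.png",[*S,PSI],rk,Rrest)
E
```

```text
(no output)
```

View pics/s3o.png

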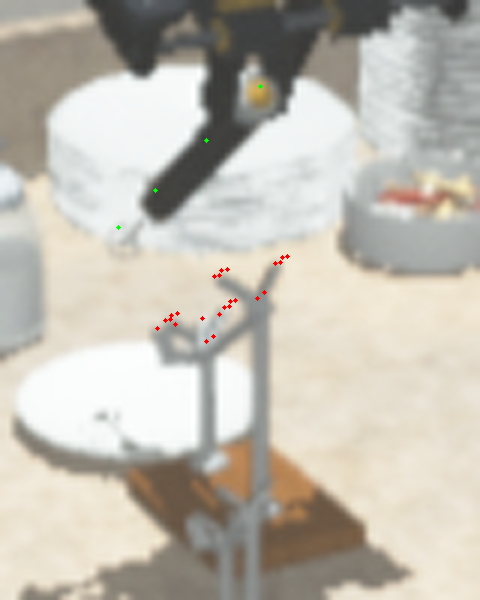

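The scene overlay shows the model dots for both the rod and the rest about 10 px (at 6x) above the image. That is a shared camera offset, so their relative position is good. I go lower.

Request:
send_rows --targets '[[[-0.015,0.014,-0.002,0,0.001,-0.002],[-0.015,0.014,-0.002,0,0.001,-0.002],[0,0,0,0,0,0]]]'

```text
clock: 10.2
position: [540.1, 15.1, 174.6]
tcp_rot: [-0.687, -0.165, -0.138, 0.694]
ft_force: [-0.2, 0.8, -0.8]
finger_gap: 0.239
```

```bash
python3 rp.py 3 -2
python3 - <<'E'
from ovs import *
from cell import sense
T=pose(sense());grab("scene","s4")
ovs("s4",T,(270,350,190,290),6,"pics/s4o.png",[*S,PSI],rk,Rrest)
E
```

```text
[-0.216 -0.178  0.067  2.124  0.079  0.766  1.418] [540.06   15.107 174.596] [-0.25   0.814 -0.771]
rod in rest [-7.85   0.303 34.412] [1.    0.003 0.013]
[524.552  14.304 147.2  ]
1 rows of [-0.0256, 0.0184, -0.0002, -0.0025, 0.0012, 0.0134]  total local [-25.6  18.4  -0.2] [-0.002  0.001  0.013]
```

View pics/s4o.png

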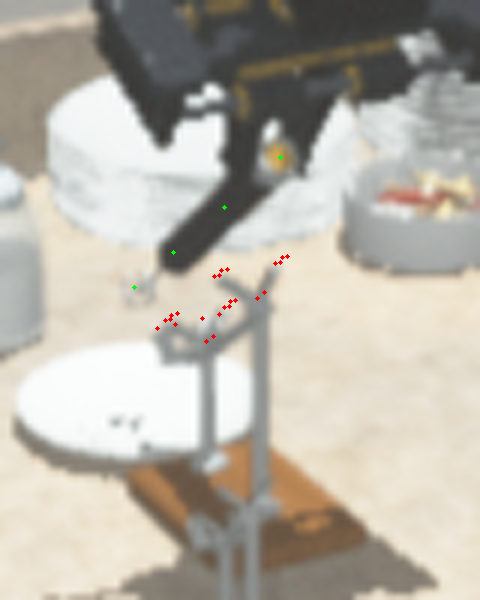

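Run:
```python
from ovs import *
k=[*rk]
ovs("top0",None,(300,350,210,280),9,"pics/t0o.png",[*S,PSI],k,Rrest)
ovs("scene0",None,(280,340,215,295),9,"pics/s0o.png",[*S,PSI],k,Rrest)
a=cv2.imread("pics/t0o.png");b=cv2.imread("pics/s0o.png")[:600];c=np.zeros((630,800,3),np.uint8)[:600];a=a[:600,:400];c[:a.shape[0],:a.shape[1]]=a;b=b[:,:400];c[:b.shape[0],400:400+b.shape[1]]=b;cv2.imwrite("pics/ts.png",c)
```

```text
(no output)
```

View pics/ts.png

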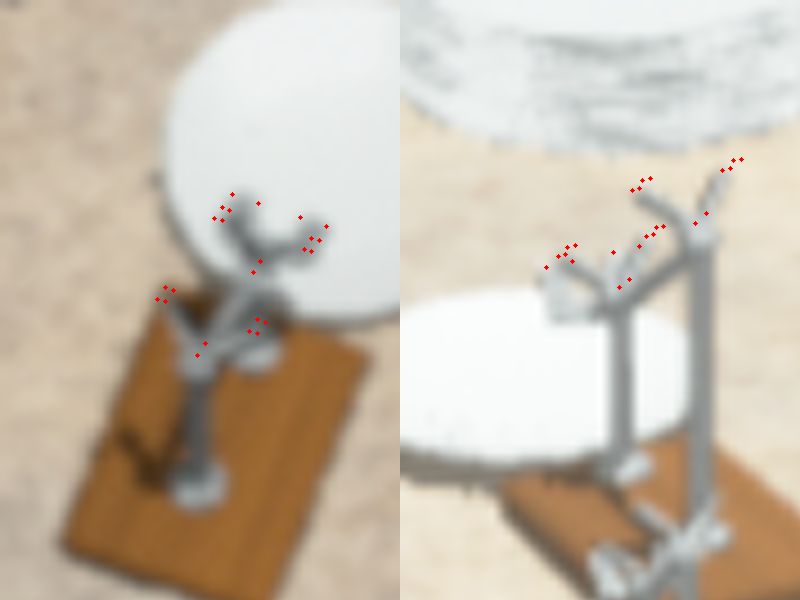

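The top and scene views both put the rest about 2.5 mm nearer the robot than the wrist fit did, so I move the estimate to x = 553.5. I'll come down 4 mm uphill of the stop and then slide to it.

```bash
sed -i 's/S=np.array(\[556,15.5,130.\])/S=np.array([553.5,15.3,130.])/' h.py; python3 rp.py 3 -4 2
```

```text
[-0.216 -0.178  0.067  2.121  0.079  0.766  1.418] [541.443  15.47  176.517] [ 1.37   0.269 -0.076]
rod in rest [-6.124  0.732 38.48 ] [1.    0.003 0.016]
[520.521  14.046 148.486]
2 rows of [-0.0154, 0.0084, -0.0003, -0.0014, 0.0007, 0.0081]  total local [-30.8  16.6  -0.6] [-0.003  0.001  0.016]
```

Request:
send_rows --targets '[[[-0.015,0.008,0,-0.001,0,0.008],[-0.012,0.007,0,-0.001,0,0.008],[0,0,0,0,0,0]]]'

```text
clock: 10.55
position: [526.3, 15.7, 157.7]
tcp_rot: [-0.688, -0.164, -0.136, 0.694]
ft_force: [1.2, 0.4, -0.5]
finger_gap: 0.24
```

```bash
python3 rp.py 0 -3 1
```

```text
[-0.215 -0.19   0.06   2.17   0.085  0.738  1.407] [526.312  15.651 157.677] [ 1.163  0.432 -0.546]
rod in rest [-5.508  1.465 14.062] [1.    0.002 0.008]
[519.36   14.002 145.544]
1 rows of [-0.0114, 0.0081, -0.0014, -0.0019, 0.0014, 0.0079]  total local [-11.4   8.1  -1.4] [-0.002  0.001  0.008]
```

Request:
send_rows --targets '[[[-0.008,0.005,-0.001,-0.001,0.001,0.004],[-0.004,0.003,0,0,0,0.003],[-0.002,0.001,0,0,0,0]]]'

```text
clock: 10.85
position: [519.9, 15.0, 146.8]
tcp_rot: [-0.687, -0.163, -0.136, 0.694]
ft_force: [1.5, 0.6, 3.7]
finger_gap: 0.237
```

```bash
python3 rp.py 0 -3 1
python3 - <<'E'
from ovs import *
from cell import sense
T=pose(sense());grab("scene","s5")
ovs("s5",T,(270,350,190,290),6,"pics/s5o.png",[*S,PSI],rk,Rrest)
E
```

```text
[-0.214 -0.194  0.059  2.197  0.087  0.716  1.402] [519.919  15.05  146.8  ] [1.538 0.623 3.676]
rod in rest [-3.422  1.089  1.588] [1.    0.002 0.007]
[519.36   14.002 145.544]
1 rows of [-0.0011, 0.0009, -0.001, -0.002, 0.0006, 0.0073]  total local [-1.1  0.9 -1. ] [-0.002  0.001  0.007]
```

View pics/s5o.png

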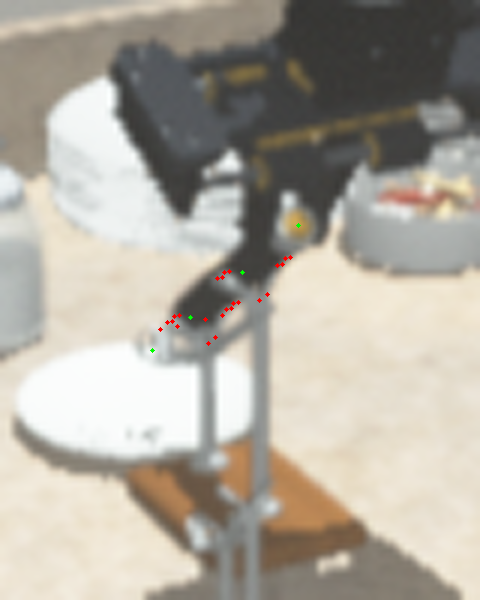

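A force of +4 N in z shows the rod touching the Vs. Now I slide it downhill in small steps toward the stop.

Request:
send_rows --targets '[[[-0.001,0.002,-0.001,0,0,0.003],[0,0.002,0,0,0,0.002]]]'

```text
clock: 11.1
position: [522.4, 15.4, 144.8]
tcp_rot: [-0.687, -0.163, -0.135, 0.695]
ft_force: [-0.3, 1.6, 3.5]
finger_gap: 0.24
```

```bash
cat > rq.sh <<'E'
python3 rp.py 0 0 1; python3 -c "
from h import *;from cell import *
f=sense()['ft_force'];print('F rest axes',f@np.c_[DR,YR,ZR])"
E
bash rq.sh
```

```text
[-0.215 -0.185  0.062  2.194  0.084  0.71   1.407] [522.398  15.428 144.808] [-0.321  1.624  3.497]
rod in rest [-0.228  1.438  1.644] [1.    0.004 0.007]
[521.657  14.089 143.616]
1 rows of [-0.0012, 0.0008, -0.0013, -0.0038, 0.0014, 0.0067]  total local [-1.2  0.8 -1.3] [-0.004  0.001  0.007]
F rest axes [-2.44599164  1.63465528  2.51324672]
```

Request:
send_rows --targets '[[[0,0.002,-0.0005,0,0,0.002],[0.001,0.002,0,0,0,0]]]'

```text
clock: 11.3
position: [525.8, 15.6, 142.2]
tcp_rot: [-0.687, -0.163, -0.135, 0.695]
ft_force: [-0.9, 1.6, 2.5]
finger_gap: 0.237
```

```bash
bash rq.sh
```

```text
[-0.216 -0.173  0.064  2.19   0.082  0.703  1.411] [525.85   15.581 142.203] [-0.853  1.553  2.522]
rod in rest [4.101 1.487 1.844] [1.    0.005 0.006]
[521.657  14.089 143.616]
1 rows of [-0.0033, -0.003, -0.0013, -0.0044, 0.0018, 0.006]  total local [-3.3 -3.  -1.3] [-0.004  0.002  0.006]
F rest axes [-2.22865046  1.5839652   1.42276141]
```

Run:
```python
from ovs import *
from cell import sense
T=pose(sense());grab("scene","s6");grab("wrist","w8")
ovs("s6",T,(270,350,190,290),8,"pics/s6o.png",[*S,PSI],[],Rrest)
f=load("w8")["frame"][240:340,280:380,::-1];cv2.imwrite('pics/w8t.png',cv2.resize(f,(500,500),interpolation=cv2.INTER_CUBIC))
im=cv2.imread("pics/s6o.png")[200:800];cv2.imwrite("pics/s6o.png",im)
P=cloud(load("w8"));q=P[285:292,322:331].reshape(-1,3).mean(0);print("tail in tool",(q-T[:3,3])@T[:3,:3])
```

```text
tail in tool [-11.043 -48.889  -0.448]
```

View pics/s6o.png

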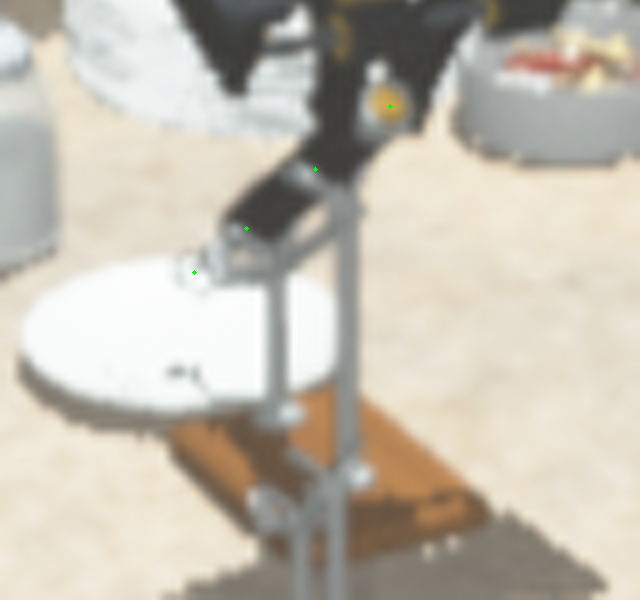

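View pics/w8t.png

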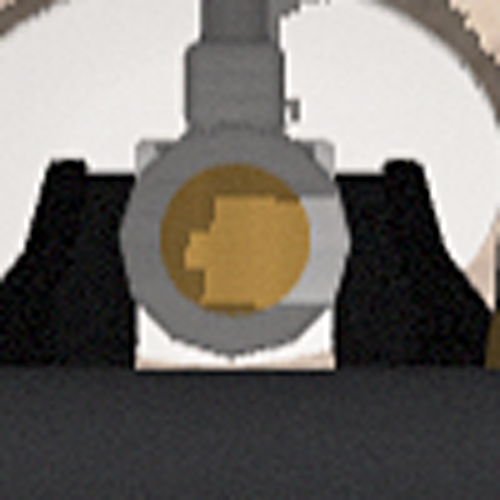

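The tail has not slipped in the hand; depth still reads (-11,-49). The stop simply isn't reached yet, so I keep sliding.

Request:
send_rows --targets '[[[0,0.001,-0.001,0,0,0.002],[0,0.001,0,0,0,0]]]'

```text
clock: 11.6
position: [526.5, 15.5, 141.1]
tcp_rot: [-0.687, -0.162, -0.134, 0.696]
ft_force: [-19.2, 1.5, 23.6]
finger_gap: 0.243
```

```bash
bash rq.sh
```

```text
[-0.216 -0.168  0.066  2.188  0.078  0.703  1.415] [526.49   15.537 141.082] [-19.167   1.532  23.619]
rod in rest [5.338 1.453 1.305] [1.    0.006 0.003]
[521.657  14.089 143.616]
1 rows of [-0.0034, -0.0043, -0.0012, -0.0056, 0.0021, 0.0032]  total local [-3.4 -4.3 -1.2] [-0.006  0.002  0.003]
F rest axes [-29.80898191   2.25949808   5.82270208]
```

The axial force is now -30 N, so the collar is at the stop. I ease off about 1 mm and open the hand.

Request:
send_rows --targets '[[[-0.001,-0.001,0,0,0,0],[0,0,0,0,0,0]]]'

```text
clock: 11.8
position: [525.6, 15.5, 142.1]
tcp_rot: [-0.687, -0.163, -0.134, 0.696]
ft_force: [-0.0, 3.1, 4.7]
finger_gap: 0.237
```

```bash
bash rq.sh
```

```text
[-0.216 -0.172  0.066  2.189  0.079  0.704  1.415] [525.619  15.513 142.117] [-0.04   3.122  4.651]
rod in rest [3.994 1.468 1.576] [1.    0.006 0.004]
[521.657  14.089 143.616]
1 rows of [-0.003, -0.003, -0.0012, -0.0057, 0.0022, 0.0044]  total local [-3.  -3.  -1.2] [-0.006  0.002  0.004]
F rest axes [-2.92852567  3.1215128   3.61372569]
```

Request:
send_rows --targets '[[[0,0,0,0,0,0],[0,0.0005,0,0,0,0],[0,0.0005,0,0,0,0],[0,0.0005,0,0,0,0],[0,0.0005,0,0,0,0],[0,0,0,0,0,0],[0,0,0,0,0,0],[0,0,0,0,0,0]]]' --hand 1.0

```text
clock: 12.6
position: [523.3, 13.1, 136.2]
tcp_rot: [-0.688, -0.159, -0.132, 0.695]
ft_force: [0.1, -0.0, -0.1]
finger_gap: 0.881
```

```bash
bash rq.sh; python3 -c "
from h import *
f=grab('wrist','w9')"
```

```text
[-0.214 -0.165  0.068  2.194  0.08   0.701  1.415] [523.299  13.107 136.212] [ 0.138 -0.015 -0.099]
rod in rest [ 6.029 -0.958 -4.782] [ 1.     0.003 -0.004]
[521.657  14.089 143.616]
1 rows of [0.0015, -0.0074, 0.0011, -0.0027, 0.0007, -0.0042]  total local [ 1.5 -7.4  1.1] [-0.003  0.001 -0.004]
F rest axes [ 0.1691962  -0.02047458  0.01231924]
```

View pics/w9.png

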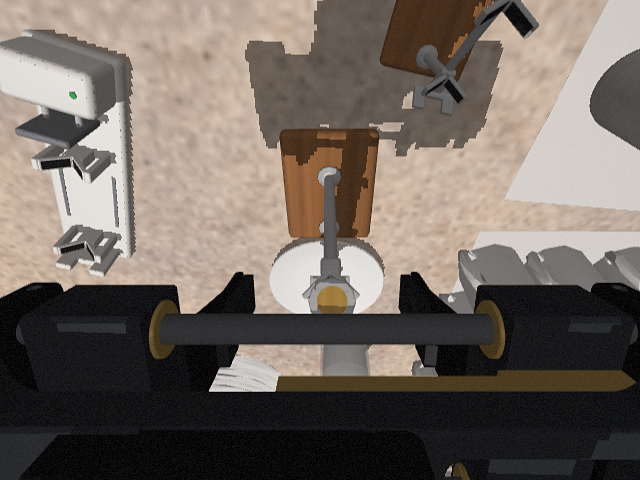

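The frother lies in the rest and is released; forces are about 0. I retreat and look.

Request:
send_rows --targets '[[[-0.001,-0.012,0,0,0,0],[0,-0.025,0,0,0,0],[0,-0.03,0,0,0,0],[0,-0.03,0,0,0,0],[0,-0.02,0,0,0,0.1],[0,0,0,0,0,0.1],[0,0,0,0,0,0.1],[0,0,0,0,0,0]]]'

```text
clock: 13.45
position: [469.6, 10.8, 254.3]
tcp_rot: [-0.704, -0.053, -0.024, 0.708]
ft_force: [-0.3, 0.0, -0.2]
finger_gap: 1.005
```

Run:
```python
from ovs import *
from cell import sense
T=pose(sense());print(T[:3,3],T[:3,1]);grab("wrist","w10")
T=pose(sense());grab("scene","s7")
ovs("s7",None,(270,350,190,290),8,"pics/s7o.png",[*S,PSI],[],Rrest);im=cv2.imread("pics/s7o.png")[100:700];cv2.imwrite("pics/s7o.png",im)
```

```text
[469.58   10.757 254.315] [ 0.109  0.008 -0.994]
```

View pics/w10.png

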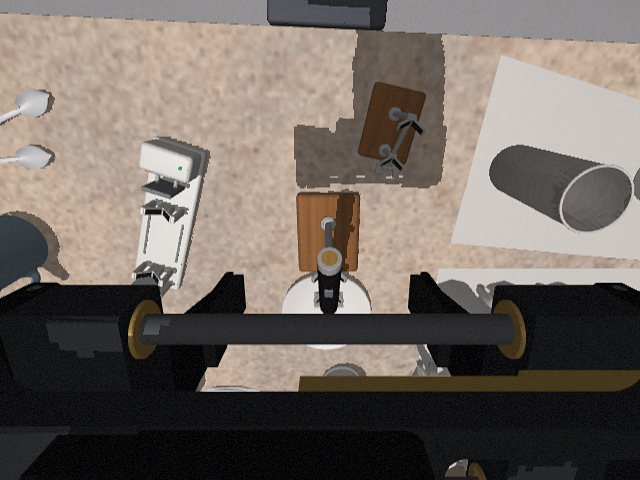

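View pics/s7o.png

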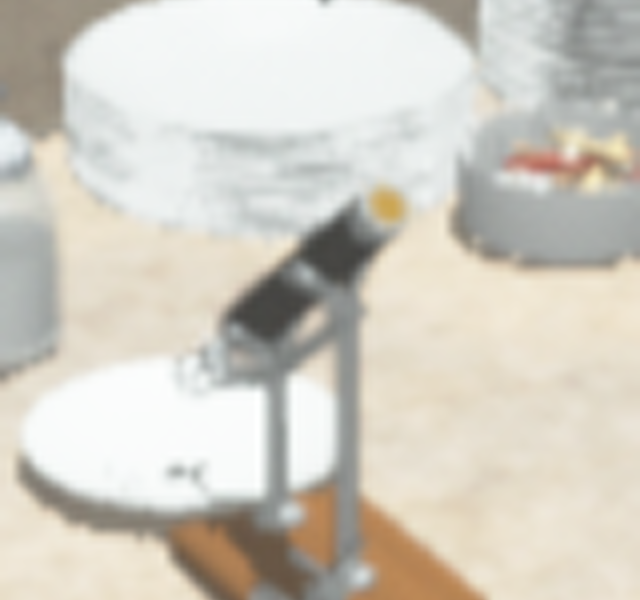

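The frother is seated: in the scene crop the tail is at (387,205) and the collar at the stop, near (225,325). The next grasp is across the middle, with the tool at 65° to the rod.

```bash
cat > rg.py <<'E'
from h import *
from cell import *
import sys
np.set_printoptions(precision=3,suppress=True)
S2=S+3.2*DR+1.4*YR+1.3*ZR
s=sense();T=pose(s);print(s["q"],s["position"])
B=hold(S2,DR,YR,12,np.radians(65));C=B.copy();C[:3,3]-=80*B[:3,1]
print(B[:3,3],C[:3,3],B[:3,1])
D=C.copy();D[:3,3]+=[0,0,40]
rows(T,C);rows(T,B)
E
python3 rg.py
```

```text
[-0.224 -0.144  0.089  1.859  0.021  1.313  1.471] [468.71   10.486 253.862]
[561.007  16.986 102.874] [581.687  17.773 180.151] [-0.259 -0.01  -0.966]
4 rows of [0.0289, 0.0177, 0.0007, -0.0008, 0.0006, 0.0938]  total local [104.1  86.1   2.5] [-0.003  0.002  0.375]
4 rows of [0.0243, 0.0373, 0.0006, -0.0008, 0.0006, 0.0938]  total local [ 74.8 160.5   2.3] [-0.003  0.002  0.375]
```

Request:
send_rows --targets '[[[0.029,0.01,0.001,-0.001,0.001,0.094],[0.029,0.016,0.001,-0.001,0.001,0.094],[0.029,0.018,0.001,-0.001,0.001,0.094],[0.028,0.018,0,-0.001,0.001,0.08],[0,0,0,0,0,0],[0,0,0,0,0,0]]]'

```text
clock: 14.15
position: [577.0, 17.8, 186.8]
tcp_rot: [0.703, -0.077, -0.102, -0.7]
ft_force: [0.4, -0.1, 1.0]
finger_gap: 0.999
```

```bash
python3 rg.py; python3 -c "
from h import *
f=grab('wrist','w11')"
```

```text
[-0.202  0.446  0.144  1.356 -0.07   1.598  1.551] [577.004  17.838 186.789]
[561.007  16.986 102.874] [581.687  17.773 180.151] [-0.259 -0.01  -0.966]
1 rows of [0.0062, 0.0052, -0.0002, -0.0014, -0.001, 0.0076]  total local [ 6.2  5.2 -0.2] [-0.001 -0.001  0.008]
2 rows of [0.0029, 0.0426, -0.0002, -0.0007, -0.0005, 0.0038]  total local [ 5.6 85.2 -0.4] [-0.001 -0.001  0.008]
```

View pics/w11.png

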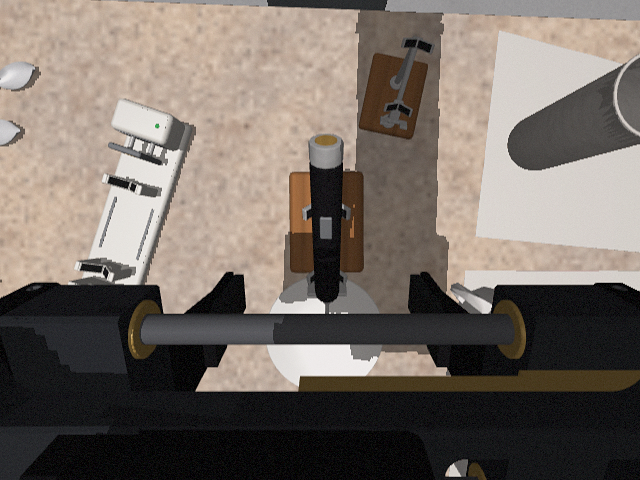

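Run:
```python
from ovs import *
f=load("w11")
S2=S+3.2*DR+1.4*YR+1.3*ZR
for n,x,z in(("uphill saddle edge -15",-15,11),("grasp12",12,11),("48",48,11),("collar70",70,11),("tail",-80,0)):
    print(n,np.round(proj(f,S2+x*DR+z*ZR),1))
T=pose(f);print("grasp pt after descent", proj(f,T[:3,3]+T[:3,:3]@np.array([5.6,85.2-19,-.4])))
im=cv2.resize(f["frame"][120:310,270:390,::-1],None,fx=3.1,fy=3.1,interpolation=cv2.INTER_CUBIC);cv2.imwrite("pics/w11c.png",im)
P=cloud(f);q=P[137:143,321:330].reshape(-1,3).mean(0);print("tail depth",q,(q-S2)@np.c_[DR,YR,ZR])
```

```text
uphill saddle edge -15 [326.3 230.1]
grasp12 [326.4 256.3]
48 [326.4 286.1]
collar70 [326.4 302. ]
tail [326.2 139.6]
grasp pt after descent (np.float64(326.25354999302175), np.float64(246.50777665898926))
tail depth [495.774  13.785 181.661] [-80.639  -0.721   1.169]
```

View pics/w11c.png

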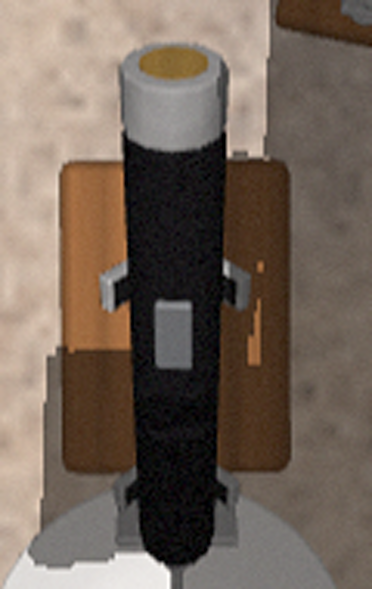

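The depth of the tail matches the seated estimate within 1 mm. I descend between the saddles.

Request:
send_rows --targets '[[[0.003,0.03,0,0,0,0.004],[0.002,0.03,0,0,0,0.003],[0.001,0.015,0,0,0,0],[0,0,0,0,0,0]]]'

```text
clock: 14.6
position: [562.2, 17.6, 121.5]
tcp_rot: [-0.702, 0.072, 0.098, 0.702]
ft_force: [0.5, -0.9, 0.2]
finger_gap: 1.004
```

```bash
python3 rg.py
```

```text
[-0.201  0.445  0.136  1.494 -0.071  1.447  1.553] [562.177  17.643 121.517]
[561.007  16.986 102.874] [581.687  17.773 180.151] [-0.259 -0.01  -0.966]
2 rows of [0.0023, -0.0308, -0.0002, -0.0023, -0.0003, 0.0108]  total local [  5.  -61.6  -0.3] [-0.005 -0.001  0.022]
1 rows of [0.0033, 0.0184, -0.0007, -0.0047, -0.0006, 0.0215]  total local [ 3.3 18.4 -0.7] [-0.005 -0.001  0.022]
```

Request:
send_rows --targets '[[[0.003,0.011,-0.001,-0.004,0,0.018],[0.001,0.006,0,0,0,0.006],[0,0.001,0,0,0,0.002]]]' --hand 0.5

```text
clock: 14.9
position: [563.1, 16.8, 108.7]
tcp_rot: [0.702, -0.077, -0.104, -0.7]
ft_force: [0.0, -0.3, 0.1]
finger_gap: 0.809
```

```bash
python3 rg.py
```

```text
[-0.2    0.471  0.136  1.487 -0.072  1.444  1.556] [563.138  16.758 108.731]
[561.007  16.986 102.874] [581.687  17.773 180.151] [-0.259 -0.01  -0.966]
2 rows of [-0.0001, -0.0369, 0.0002, -0.0009, -0.0002, 0.0024]  total local [ -0.2 -73.8   0.4] [-0.002 -0.     0.005]
1 rows of [-0.0006, 0.0062, 0.0003, -0.0019, -0.0004, 0.0048]  total local [-0.6  6.2  0.3] [-0.002 -0.     0.005]
```

Request:
send_rows --targets '[[[0,0.004,0,0,0,0.004],[0,0.003,0,0,0,0],[0,0.001,0,0,0,0],[0,0.0005,0,0,0,0],[0,0,0,0,0,0]]]' --hand 0.35

```text
clock: 15.4
position: [561.6, 16.7, 100.6]
tcp_rot: [0.702, -0.078, -0.105, -0.7]
ft_force: [-0.4, 0.3, 1.1]
finger_gap: 0.386
```

```bash
python3 rg.py
```

```text
[-0.199  0.477  0.135  1.497 -0.073  1.431  1.557] [561.615  16.713 100.641]
[561.007  16.986 102.874] [581.687  17.773 180.151] [-0.259 -0.01  -0.966]
2 rows of [-0.0005, -0.041, 0.0002, -0.0009, -0.0002, 0.001]  total local [ -1.  -82.    0.4] [-0.002 -0.     0.002]
1 rows of [-0.0012, -0.002, 0.0003, -0.0018, -0.0004, 0.0021]  total local [-1.2 -2.   0.3] [-0.002 -0.     0.002]
```

Request:
send_rows --targets '[[[-0.001,-0.001,0,0,0,0],[0,0,0,0,0,0],[0,0,0,0,0,0],[0,0,0,0,0,0],[0,0,0,0,0,0]]]' --hand 0 --newtons 45

```text
clock: 15.9
position: [561.3, 17.1, 102.3]
tcp_rot: [0.702, -0.078, -0.104, -0.7]
ft_force: [-1.4, 1.3, 0.0]
finger_gap: 0.189
```

```bash
python3 rg.py; python3 -c "
from h import *
f=grab('wrist','w12')
P=cloud(f);T=pose(f)
f=f['frame'][120:320,250:400,::-1];cv2.imwrite('pics/w12c.png',cv2.resize(f,None,fx=3,fy=3))"
```

```text
[-0.2    0.474  0.135  1.497 -0.073  1.433  1.556] [561.284  17.052 102.303]
[561.007  16.986 102.874] [581.687  17.773 180.151] [-0.259 -0.01  -0.966]
2 rows of [-0.0001, -0.0402, 0.0, -0.0011, -0.0, 0.0015]  total local [ -0.2 -80.5   0.1] [-0.002 -0.     0.003]
1 rows of [-0.0004, -0.0005, -0.0001, -0.0021, -0.0, 0.0031]  total local [-0.4 -0.5 -0.1] [-0.002 -0.     0.003]
```

View pics/w12c.png

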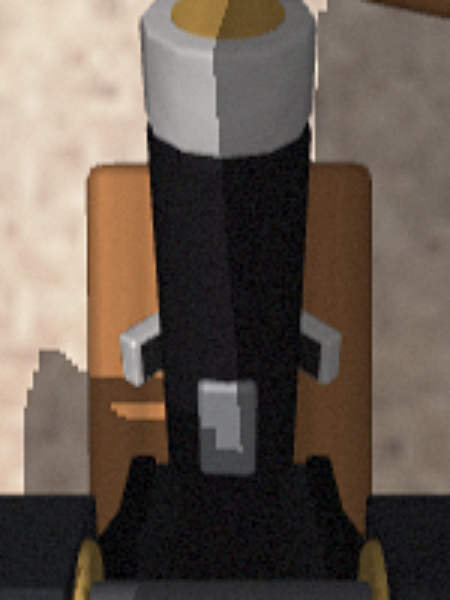

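The gap of 0.189 is less than the 0.24 of the first grasp, so I check whether it is steady before lifting.

Request:
send_rows --targets '[[[0,0,0,0,0,0],[0,0,0,0,0,0]]]'

```text
clock: 16.15
position: [561.3, 17.1, 102.3]
tcp_rot: [0.702, -0.078, -0.104, -0.7]
ft_force: [0.1, 0.9, -0.0]
finger_gap: 0.192
```

```bash
python3 rg.py; python3 -c "
from h import *
f=grab('scene','s8')
f=f['frame'][190:290,270:370,::-1];cv2.imwrite('pics/s8c.png',cv2.resize(f,None,fx=6,fy=6,interpolation=cv2.INTER_CUBIC))"
```

```text
[-0.2    0.474  0.135  1.497 -0.073  1.433  1.556] [561.288  17.056 102.329]
[561.007  16.986 102.874] [581.687  17.773 180.151] [-0.259 -0.01  -0.966]
2 rows of [-0.0001, -0.0402, 0.0, -0.0011, -0.0, 0.0016]  total local [ -0.2 -80.5   0.1] [-0.002 -0.     0.003]
1 rows of [-0.0004, -0.0005, -0.0001, -0.0022, -0.0, 0.0031]  total local [-0.4 -0.5 -0.1] [-0.002 -0.     0.003]
```

View pics/s8c.png

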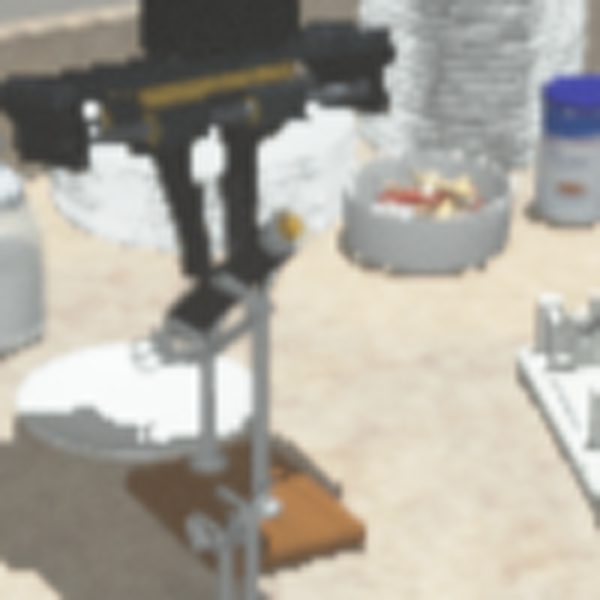

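Request:
send_rows --targets '[[[0.002,-0.005,0,0,0,0],[0.004,-0.009,0,0,0,0],[0.006,-0.014,0,0,0,0],[0.006,-0.014,0,0,0,0],[0,0,0,0,0,0]]]'

```text
clock: 16.7
position: [591.2, 17.6, 140.9]
tcp_rot: [0.702, -0.078, -0.104, -0.7]
ft_force: [-0.2, 0.5, -0.8]
finger_gap: 0.191
```

```bash
python3 rg.py; python3 -c "
from h import *
f=grab('wrist','w13')
f=f['frame'][120:320,250:400,::-1];cv2.imwrite('pics/w13c.png',cv2.resize(f,None,fx=3,fy=3))
f=grab('scene','s9')
f=f['frame'][170:290,250:370,::-1];cv2.imwrite('pics/s9c.png',cv2.resize(f,None,fx=5,fy=5,interpolation=cv2.INTER_CUBIC))"
```

```text
[-0.195  0.51   0.142  1.363 -0.077  1.533  1.559] [591.187  17.586 140.859]
[561.007  16.986 102.874] [581.687  17.773 180.151] [-0.259 -0.01  -0.966]
1 rows of [-0.0192, -0.0355, 0.0006, -0.0015, -0.0005, 0.0024]  total local [-19.2 -35.5   0.6] [-0.002 -0.     0.002]
2 rows of [-0.0097, 0.0222, 0.0002, -0.0008, -0.0002, 0.0012]  total local [-19.4  44.5   0.5] [-0.002 -0.     0.002]
```

View pics/w13c.png

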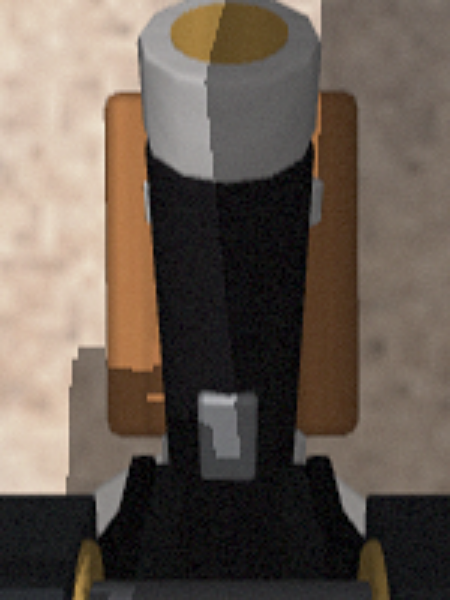

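View pics/s9c.png

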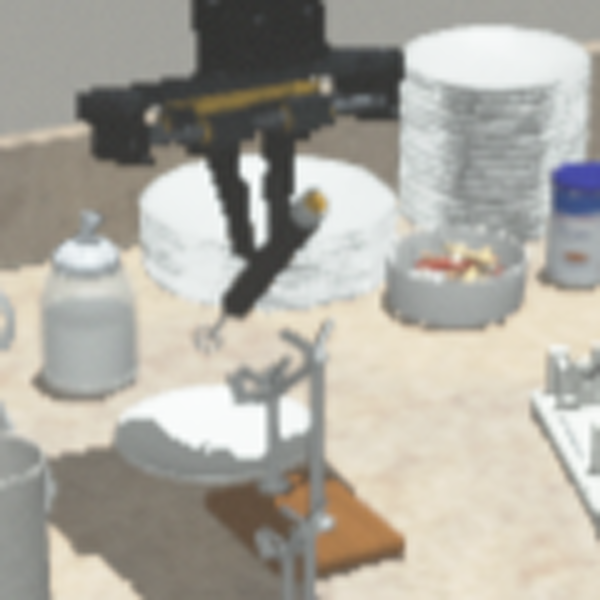

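The frother has lifted clear, but in the wrist view the tail has shifted (brass at crop (229,33)), so the rod pitched a little. I'll measure it.

```bash
cat > mt.py <<'E'
from h import *
import sys
from scipy import ndimage
np.set_printoptions(precision=2,suppress=True)
def mtail(name):
    f=load(name);T=pose(f);P=cloud(f);Q=(P-T[:3,3])@T[:3,:3]
    im=f["frame"].astype(int);
    m=(im[...,0]>im[...,2]*1.8)&(im[...,0]>70)&(abs(Q[...,2])<25)&(Q[...,0]<0)&(Q[...,1]<20)&(Q[...,1]>-110)
    l,n=ndimage.label(m);k=1+np.argmax(ndimage.sum(m,l,range(1,n+1)));v,u=np.nonzero(l==k)
    uc,vc=(u.min()+u.max())/2,(v.min()+v.max())/2
    print(name,"brass px",uc,vc,"size",np.ptp(u)+1,np.ptp(v)+1,"tail tool",np.nanmean(Q[l==k],0))
    # handle top surface points
    h=(abs(Q[...,2])<3)&(im.sum(-1)<150)&(Q[...,0]<-5)&(Q[...,0]>-90)&(abs(Q[...,1]+40)<60)
    q=Q[h];
    if len(q)>20:
        a=np.polyfit(q[:,0],q[:,1],1);print(" handle top slope",a,"theta from x-axis",np.degrees(np.arctan(a[0])), "th=",90-np.degrees(np.arctan(a[0])),len(q))
if __name__=="__main__":
    for n in sys.argv[1:]: mtail(n)
E
python3 mt.py w12 w13
```

```text
w12 brass px 325.5 124.5 size 38 16 tail tool [-83.01 -61.51  -0.43]
 handle top slope [  0.47 -33.52] theta from x-axis 25.214594302520894 th= 64.7854056974791 1225
w13 brass px 326.0 130.5 size 39 20 tail tool [-80.68 -66.75  -0.27]
 handle top slope [  0.57 -33.01] theta from x-axis 29.466598624242124 th= 60.533401375757876 1165
```

```bash
python3 f1.py w10 dock; python3 f1.py w9 dock;  python3 f1.py w11 dock
```

```text
dock [ 554.255 -206.779   46.058   -0.294] 3554 0.8233478975256601 0.8362408553742262
dock [ 553.939 -206.454   45.936   -0.295] 12045 0.7626099014927573 0.8503943545039435
dock [ 554.543 -206.24    45.794   -0.291] 4144 0.8153699938076611 0.8472490347490348
```

```bash
cat > dk.py <<'E'
from h import *
from cell import *
import sys
np.set_printoptions(precision=3,suppress=True)
D0=np.array([554.3,-206.7,45.]);YAW=-.295
DX=np.array([np.cos(YAW),np.sin(YAW),0]);DY=np.array([-np.sin(YAW),np.cos(YAW),0]);DZ=np.array([0,0,1.])
TT=np.array([float(a) for a in open("tt.txt").read().split()[:2]]+[0]);TH=np.radians(float(open("tt.txt").read().split()[2]))
s=sense();T=pose(s);RD=np.c_[DX,DY,DZ]
o,d=rodin(T,TT,TH,RD,D0)
print("q",s["q"],"t",s["clock"]);print("rod in dock o",o,"d",d,"collar z",o[2]+70*d[2],"F dock",s["ft_force"]@RD)
if len(sys.argv)>1:
    x,z=map(float,sys.argv[1:3]);n=int(sys.argv[3]) if len(sys.argv)>3 else None
    B=hold2(D0,DX,DY,TT,TH,DX*x+DZ*z);rows(T,B,n)
E
echo "-80.7 -66.75 60.5">tt.txt; python3 dk.py -4 90 8
```

```text
q [-0.195  0.509  0.142  1.368 -0.077  1.531  1.559] t 16.8
rod in dock o [-34.814 223.565 123.481] d [ 0.674  0.233 -0.701] collar z 74.41413872250267 F dock [-0.56  -0.121 -1.496]
8 rows of [0.0007, 0.0036, -0.0288, -0.0055, 0.0422, -0.0962]  total local [ -18.9   28.1 -229. ] [-0.044  0.338 -0.77 ]
```

Request:
send_rows --targets '[[[0,-0.03,0,0,0,0],[0,-0.03,0,0,0,-0.09],[0,0,-0.01,-0.005,0.04,-0.09]]]' --newtons 55 --hand 0

```text
clock: 17.1
position: [604.7, 9.2, 193.5]
tcp_rot: [0.71, -0.031, -0.031, -0.703]
ft_force: [-0.4, 0.6, -1.1]
finger_gap: 0.185
```

```bash
python3 dk.py -4 90 7; python3 -c "
from h import *
grab('wrist','w14')"; python3 mt.py w14
```

```text
q [-0.209  0.359  0.154  1.437 -0.051  1.437  1.517] t 17.1
rod in dock o [-22.929 218.945 176.693] d [ 0.79   0.234 -0.566] collar z 137.04417118671842 F dock [-0.511  0.446 -1.138]
7 rows of [-0.0025, 0.0115, -0.0317, -0.0078, 0.042, -0.0852]  total local [ -25.    81.4 -220.7] [-0.054  0.294 -0.596]
w14 brass px 326.0 131.5 size 39 20 tail tool [-80.27 -67.52  -0.36]
 handle top slope [  0.57 -33.32] theta from x-axis 29.721080091917823 th= 60.27891990808217 1162
```

Grip is stable at 60.3°. On to the dock.

Request:
send_rows --targets '[[[-0.002,0.011,-0.032,-0.008,0.042,-0.085],[-0.002,0.011,-0.032,-0.008,0.042,-0.085],[-0.002,0.011,-0.032,-0.008,0.042,-0.085],[-0.002,0.011,-0.032,-0.008,0.042,-0.085],[-0.002,0.011,-0.032,-0.008,0.042,-0.085],[-0.002,0.011,-0.032,-0.008,0.042,-0.085],[-0.002,0.011,-0.032,-0.008,0.042,-0.085],[0,0,0,0,0,0]]]'

```text
clock: 17.95
position: [560.2, -223.8, 109.3]
tcp_rot: [0.703, 0.075, 0.287, -0.646]
ft_force: [-0.3, -0.1, -1.1]
finger_gap: 0.186
```

```bash
echo "-80.5 -67.1 60.4">tt.txt; python3 dk.py 3 60; python3 -c "
from h import *
grab('wrist','w15')"; python3 mt.py w15
```

```text
q [-0.015 -0.013  0.317  2.163  0.018  0.466  1.548] t 17.95
rod in dock o [-12.663 -14.275  82.698] d [ 1.    -0.017  0.008] collar z 83.26866876828856 F dock [-0.269 -0.153 -1.075]
1 rows of [0.0017, 0.0275, 0.0149, 0.0081, -0.0145, 0.0081]  total local [ 1.7 27.5 14.9] [ 0.008 -0.015  0.008]
w15 brass px 326.0 130.5 size 39 20 tail tool [-79.79 -67.57  -0.46]
 handle top slope [  0.57 -33.85] theta from x-axis 29.678262786575424 th= 60.321737213424576 1151
```

View pics/w15.png

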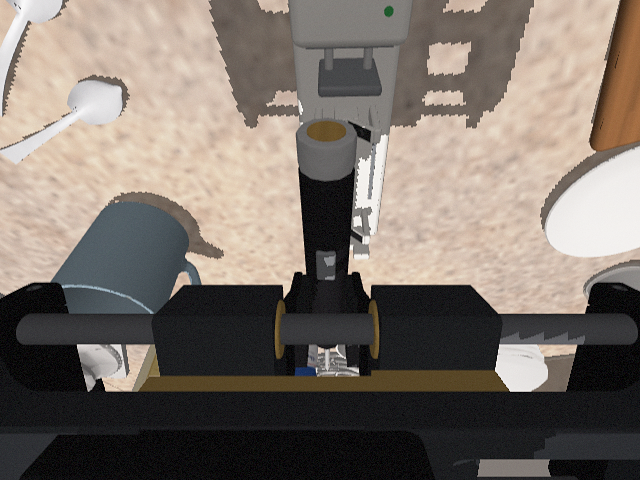

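The tail is at (326,130) and the shoe ahead of it at (349,75). The rod is about 14 mm to one side and still high. I align it first, in front of the shoe and above the wall.

```bash
echo "-80.2 -67.4 60.35">tt.txt; python3 dk.py 12 40 3
```

```text
q [-0.017 -0.012  0.315  2.159  0.018  0.469  1.547] t 18.0
rod in dock o [-11.275 -12.108  84.43 ] d [ 1.    -0.013  0.007] collar z 84.93093108880778 F dock [ 0.109 -0.51  -1.196]
3 rows of [-0.0008, 0.0167, 0.0042, 0.0022, -0.0039, 0.0024]  total local [-2.5 50.1 12.7] [ 0.007 -0.012  0.007]
```

Request:
send_rows --targets '[[[-0.001,0.016,0.004,0.002,-0.004,0.002],[-0.001,0.015,0.004,0.002,-0.004,0.002],[-0.001,0.01,0.003,0.002,-0.004,0.002],[0,0,0,0,0,0]]]'

```text
clock: 18.4
position: [583.8, -213.5, 72.5]
tcp_rot: [0.703, 0.079, 0.277, -0.651]
ft_force: [0.1, 1.2, -1.1]
finger_gap: 0.182
```

```bash
python3 dk.py 12 18 2
```

```text
q [-0.021  0.097  0.306  2.143 -0.058  0.392  1.605] t 18.4
rod in dock o [ 7.242  1.989 46.508] d [ 1.     0.005 -0.003] collar z 46.27545292149598 F dock [-0.266  1.131 -1.141]
2 rows of [-0.0049, 0.0136, -0.0011, -0.0013, 0.0023, -0.0017]  total local [-9.8 27.1 -2.1] [-0.003  0.005 -0.003]
```

Request:
send_rows --targets '[[[-0.005,0.011,-0.001,-0.001,0.002,-0.002],[-0.004,0.01,-0.001,0,0.002,-0.001],[0,0,0,0,0,0]]]'

```text
clock: 18.7
position: [586.8, -214.8, 49.9]
tcp_rot: [0.702, 0.08, 0.278, -0.651]
ft_force: [-0.3, 0.5, -2.0]
finger_gap: 0.181
```

```bash
python3 dk.py 12 14 1;python3 -c "
from h import *
grab('wrist','w16')"; python3 mt.py w16
```

```text
q [-0.004  0.144  0.294  2.154 -0.106  0.335  1.646] t 18.7
rod in dock o [10.438  1.629 23.831] d [ 1.     0.004 -0.001] collar z 23.774084278163038 F dock [-0.457  0.376 -1.976]
1 rows of [-0.0035, 0.0093, -0.0018, -0.003, 0.0027, -0.0008]  total local [-3.5  9.3 -1.8] [-0.003  0.003 -0.001]
w16 brass px 326.0 131.0 size 39 21 tail tool [-79.73 -67.74  -0.44]
 handle top slope [  0.57 -33.75] theta from x-axis 29.8588806160388 th= 60.1411193839612 1151
```

View pics/w16.png

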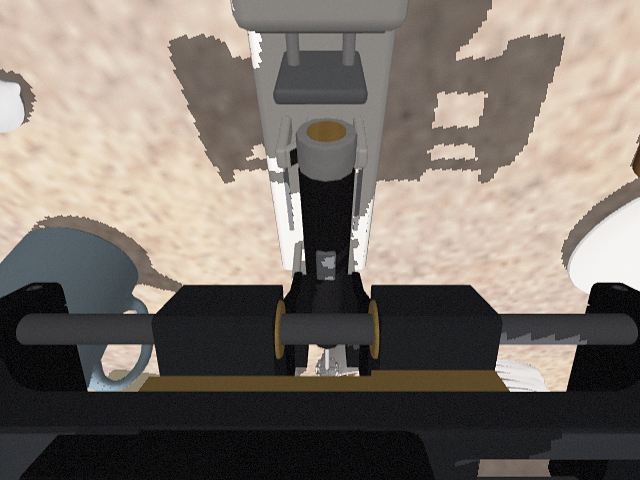

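The tail at (326,131) faces the shoe at (321,82) with a gap, and the rod is centred between the dock edges. I lower to pressing height.

Request:
send_rows --targets '[[[-0.003,0.007,-0.002,-0.003,0.003,-0.001],[0,0.001,0,0,0,0],[0,0,0,0,0,0]]]'

```text
clock: 19.05
position: [588.6, -217.5, 43.1]
tcp_rot: [0.703, 0.079, 0.281, -0.649]
ft_force: [0.0, 0.3, -1.2]
finger_gap: 0.179
```

```bash
echo "-79.9 -67.6 60.2">tt.txt; python3 dk.py 4 14 1
```

```text
q [ 0.003  0.161  0.29   2.155 -0.12   0.314  1.656] t 19.05
rod in dock o [13.074 -0.368 17.032] d [ 1.    -0.001  0.   ] collar z 17.03988037683353 F dock [-0.053  0.282 -1.198]
1 rows of [-0.0094, -0.0019, 0.0004, -0.0, -0.0008, 0.0001]  total local [-9.4 -1.9  0.4] [-0.    -0.001  0.   ]
```

Request:
send_rows --targets '[[[-0.004,0,0,0,0,0],[-0.004,-0.001,0,0,0,0],[0,0,0,0,0,0]]]'

```text
clock: 19.35
position: [581.6, -215.4, 40.7]
tcp_rot: [0.702, 0.08, 0.281, -0.649]
ft_force: [2.1, -0.9, -1.6]
finger_gap: 0.183
```

```bash
python3 dk.py 0 14 1
```

```text
q [-0.     0.15   0.292  2.175 -0.114  0.303  1.651] t 19.35
rod in dock o [ 5.692 -0.407 14.568] d [ 1.    -0.001  0.002] collar z 14.696257753610888 F dock [ 2.237 -0.293 -1.591]
1 rows of [-0.0053, -0.0023, 0.0004, -0.0001, -0.001, 0.0018]  total local [-5.3 -2.3  0.4] [-0.    -0.001  0.002]
```

At x = 5.7 the force is 2.2 N, which matches the shoe just being touched. I press on to about x = -3.

Request:
send_rows --targets '[[[-0.004,-0.002,0,0,-0.001,0.001],[-0.003,-0.001,0,0,0,0],[-0.001,0,0,0,0,0]]]'

```text
clock: 19.65
position: [575.4, -213.4, 41.7]
tcp_rot: [0.702, 0.082, 0.282, -0.648]
ft_force: [3.9, -1.4, -0.6]
finger_gap: 0.179
```

```bash
python3 dk.py -3 14 1
```

```text
q [-0.007  0.132  0.296  2.194 -0.101  0.295  1.642] t 19.65
rod in dock o [-0.925 -0.285 15.455] d [1.    0.    0.007] collar z 15.919326878524494 F dock [ 4.13  -0.19  -0.633]
1 rows of [-0.0027, 0.0003, 0.0003, -0.0003, 0.0001, 0.0066]  total local [-2.7  0.3  0.3] [-0.     0.     0.007]
```

Request:
send_rows --targets '[[[-0.002,0,0,0,0,0.004],[0,0.0005,0,0,0,0.002]]]'

```text
clock: 19.85
position: [574.9, -213.2, 41.3]
tcp_rot: [0.702, 0.081, 0.281, -0.649]
ft_force: [4.2, -1.1, -0.9]
finger_gap: 0.181
```

```bash
python3 -c "
from h import *
grab('wrist','w17')"; python3 mt.py w17; python3 dk.py -3 5 1
python3 - <<'E'
from h import *
f=load("w17");P=cloud(f)
D0=np.array([554.3,-206.7,45.]);Y=-.295
RD=np.array([[np.cos(Y),-np.sin(Y),0],[np.sin(Y),np.cos(Y),0],[0,0,1]])
Q=(P-D0)@RD
m=(abs(Q[...,1])<15)&(Q[...,2]>9)&(Q[...,2]<18)&(Q[...,0]<-74)&(Q[...,0]>-100)
print("shoe top pts x",np.percentile(Q[m][:,0],[1,10,50,90,99]) if m.sum() else None,m.sum())
cv2.imwrite("pics/w17c.png",cv2.resize(f["frame"][20:330,200:450,::-1],None,fx=1.9,fy=1.9))
E
```

```text
w17 brass px 325.5 134.5 size 40 12 tail tool [-78.79 -69.13  -0.63]
 handle top slope [  0.57 -33.73] theta from x-axis 29.491519444292553 th= 60.50848055570745 1151
q [-0.006  0.133  0.296  2.192 -0.102  0.3    1.642] t 19.9
rod in dock o [-1.141 -0.229 15.219] d [1.    0.    0.003] collar z 15.439630863703895 F dock [ 5.208 -0.371 -0.67 ]
1 rows of [-0.0068, 0.008, 0.0002, -0.0004, 0.0003, 0.0031]  total local [-6.8  8.   0.2] [-0.     0.     0.003]
shoe top pts x [-87.20064747 -86.72197694 -84.42429693 -80.84148488 -76.77581319] 2260
```

View pics/w17c.png

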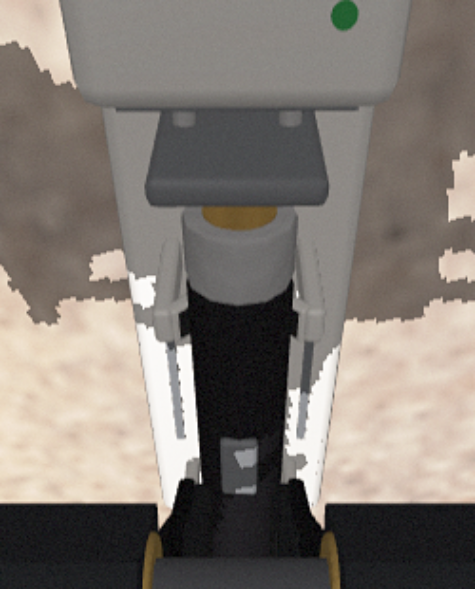

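The shoe covers the upper part of the tail and is pressed in, at 5.2 N. I press a little further and start down.

Request:
send_rows --targets '[[[-0.003,-0.001,0,0,0,0.003],[-0.003,0.001,0,0,0,0.001]]]'

```text
clock: 20.1
position: [571.8, -212.3, 39.6]
tcp_rot: [0.702, 0.08, 0.281, -0.649]
ft_force: [6.0, -1.6, 0.6]
finger_gap: 0.183
```

```bash
python3 dk.py -3 5 1
```

```text
q [-0.008  0.13   0.296  2.201 -0.099  0.296  1.64 ] t 20.1
rod in dock o [-4.643 -0.249 13.516] d [1.    0.    0.002] collar z 13.663539466418234 F dock [6.244 0.184 0.567]
1 rows of [-0.0029, 0.0082, 0.0002, -0.0004, 0.0002, 0.0021]  total local [-2.9  8.2  0.2] [-0.     0.     0.002]
```

Request:
send_rows --targets '[[[-0.002,0.004,0,0,0,0.001],[-0.002,0.003,0,0,0,0.001]]]'

```text
clock: 20.3
position: [573.8, -212.7, 33.2]
tcp_rot: [0.702, 0.081, 0.282, -0.649]
ft_force: [5.4, -1.9, 1.5]
finger_gap: 0.186
```

```bash
python3 dk.py -3.5 1 1
```

```text
q [ 0.001  0.146  0.288  2.201 -0.118  0.277  1.656] t 20.3
rod in dock o [-2.572 -0.121  7.025] d [1.    0.    0.004] collar z 7.323830012418607 F dock [ 5.761 -0.23   1.464]
1 rows of [-0.0039, 0.0048, 0.0001, -0.0006, 0.0002, 0.0043]  total local [-3.9  4.8  0.1] [-0.001  0.     0.004]
```

The collar is now below the wall's top with no obstruction (1.5 N up). I continue down.

Request:
send_rows --targets '[[[-0.003,0.003,0,0,0,0.002],[-0.002,0.002,0,0,0,0.002]]]'

```text
clock: 20.5
position: [574.6, -213.3, 28.7]
tcp_rot: [0.702, 0.081, 0.282, -0.649]
ft_force: [0.1, 1.2, 8.4]
finger_gap: 0.184
```

```bash
python3 dk.py -2 0 1
```

```text
q [ 0.008  0.157  0.282  2.202 -0.131  0.264  1.668] t 20.5
rod in dock o [-1.672 -0.418  2.482] d [ 1.    -0.     0.006] collar z 2.877006893834024 F dock [-0.206  1.152  8.361]
1 rows of [-0.0017, 0.002, 0.0004, -0.0005, -0.0005, 0.0056]  total local [-1.7  2.   0.4] [-0.    -0.     0.006]
```

Request:
send_rows --targets '[[[-0.001,0.0015,0,0,0,0.003],[-0.0005,0.001,0,0,0,0.002]]]'

```text
clock: 20.7
position: [576.0, -213.8, 27.4]
tcp_rot: [0.702, 0.08, 0.282, -0.649]
ft_force: [-7.5, 1.5, 15.1]
finger_gap: 0.18
```

```bash
python3 dk.py 0 0 1; python3 -c "
from h import *
f=grab('wrist','w18')
cv2.imwrite('pics/w18c.png',cv2.resize(f['frame'][20:330,200:450,::-1],None,fx=1.9,fy=1.9))"; python3 mt.py w18
```

```text
q [ 0.012  0.163  0.279  2.197 -0.137  0.266  1.673] t 20.7
rod in dock o [-0.158 -0.489  1.314] d [ 1.    -0.001  0.003] collar z 1.555398747166874 F dock [-7.661 -0.733 15.083]
1 rows of [-0.0006, 0.0013, 0.0005, -0.0008, -0.001, 0.0034]  total local [-0.6  1.3  0.5] [-0.001 -0.001  0.003]
w18 brass px 370.0 307.5 size 3 12 tail tool [ -32.36 -108.15   11.64]
 handle top slope [  0.58 -33.99] theta from x-axis 30.02505814078196 th= 59.974941859218035 1145
```

View pics/w18c.png

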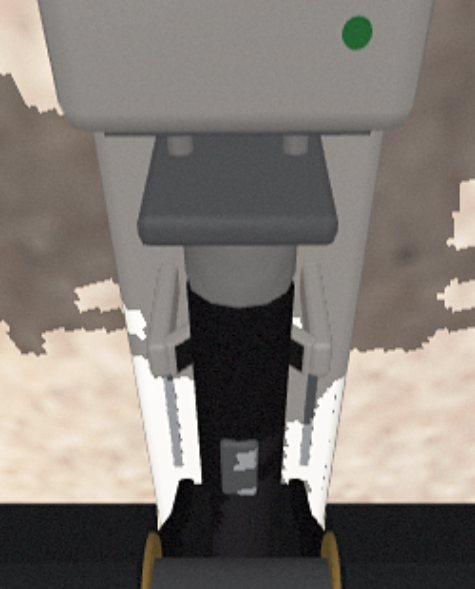

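Fz is 15 N and Fx -8 N, so the rod is in both Vs with the collar against the wall. I ease off slightly and open the hand.

Request:
send_rows --targets '[[[-0.0005,-0.0002,0,0,0,0]]]'

```text
clock: 20.85
position: [575.9, -213.8, 27.8]
tcp_rot: [0.702, 0.081, 0.282, -0.649]
ft_force: [3.9, -1.2, -1.2]
finger_gap: 0.181
```

```bash
python3 dk.py 0 0 1
```

```text
q [ 0.012  0.162  0.279  2.198 -0.137  0.266  1.673] t 20.85
rod in dock o [-0.263 -0.52   1.654] d [ 1.    -0.001  0.004] collar z 1.9370174623160872 F dock [ 4.034  0.01  -1.234]
1 rows of [-0.0007, 0.0016, 0.0005, -0.0008, -0.0012, 0.004]  total local [-0.7  1.6  0.5] [-0.001 -0.001  0.004]
```

Request:
send_rows --targets '[[[-0.0008,0.001,0,0,0,0.003]]]'

```text
clock: 20.95
position: [576.2, -213.9, 27.3]
tcp_rot: [0.702, 0.08, 0.281, -0.649]
ft_force: [-11.0, 2.7, 22.7]
finger_gap: 0.185
```

```bash
python3 dk.py 0 0 1
```

```text
q [ 0.013  0.164  0.278  2.196 -0.139  0.268  1.675] t 20.95
rod in dock o [ 0.065 -0.538  1.229] d [ 1.    -0.001  0.002] collar z 1.374428067871992 F dock [-11.325  -0.607  22.711]
1 rows of [-0.0007, 0.0011, 0.0005, -0.0011, -0.0015, 0.0021]  total local [-0.7  1.1  0.5] [-0.001 -0.001  0.002]
```

Firmly seated at 23 N down, so I release here.

Request:
send_rows --targets '[[[0,0,0,0,0,0],[0,0,0,0,0,0],[0,0,0,0,0,0],[0,0,0,0,0,0],[0,0,0,0,0,0]]]' --hand 1.0

```text
clock: 21.45
position: [573.2, -213.1, 24.8]
tcp_rot: [0.702, 0.077, 0.279, -0.65]
ft_force: [-0.6, -1.0, -0.2]
finger_gap: 0.549
```

```bash
python3 dk.py; python3 -c "
from h import *
f=grab('wrist','w19')
cv2.imwrite('pics/w19c.png',cv2.resize(f['frame'][20:330,200:450,::-1],None,fx=1.9,fy=1.9))"
```

```text
q [ 0.014  0.165  0.278  2.198 -0.139  0.271  1.675] t 21.45
rod in dock o [-2.875 -0.653 -1.17 ] d [ 1.    -0.001 -0.005] collar z -1.5144663429659901 F dock [-0.316 -1.142 -0.212]
```

View pics/w19c.png

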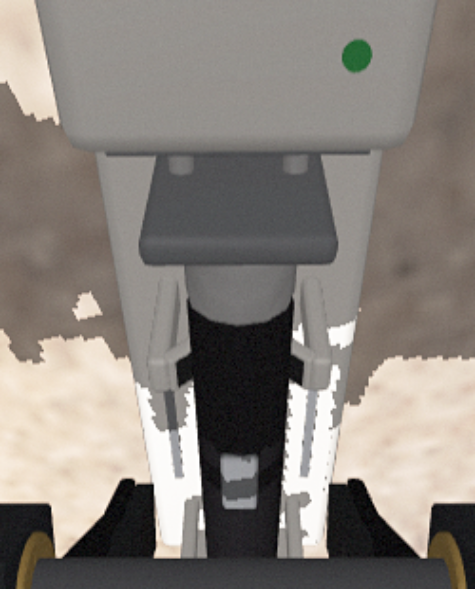

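Request:
send_rows --targets '[[[0,-0.005,0,0,0,0],[0.002,-0.008,0,0,0,0],[0.005,-0.015,0,0,0,0],[0.01,-0.02,0,0,0,0],[0.012,-0.025,0,0,0,0],[0.012,-0.03,0,0,0,0.05],[0.012,-0.03,0,0,0,0.1],[0,-0.02,0,0,0,0.1]]]'

```text
clock: 22.3
position: [541.5, -205.4, 191.0]
tcp_rot: [0.707, -0.017, 0.192, -0.681]
ft_force: [0.4, -0.8, 0.2]
finger_gap: 0.999
```

Request:
send_rows --targets '[[[0,-0.04,0,0,0,0.1],[0,-0.04,0,0,0,0.1],[0,-0.02,0,0,0,0],[0,0,0,0,0,0],[0,0,0,0,0,0]]]'

```text
clock: 22.8
position: [523.8, -201.5, 300.8]
tcp_rot: [0.702, -0.09, 0.123, -0.696]
ft_force: [-0.4, -0.0, -0.7]
finger_gap: 0.995
```

```bash
python3 -c "
from h import *
f=grab('wrist','w20')
g=grab('top','t20');grab('scene','s20')
cv2.imwrite('pics/t20c.png',cv2.resize(g['frame'][230:330,340:440,::-1],None,fx=6,fy=6,interpolation=cv2.INTER_CUBIC))
from cell import sense
print(sense())
"
```

```text
{'clock': 22.95, 'q': array([-0.0451428 ,  0.10881991,  0.36398726,  1.52189627, -0.03832914,
        1.47223343,  1.58812265]), 'joint_velocities': array([ 0.00141887,  0.00463209, -0.00098741,  0.00329117, -0.00285249,
        0.00161685,  0.00182531]), 'joint_torque': array([-5.11090737e-03, -4.47986090e+01,  1.89793400e+00, -4.07698131e+01,
        8.40644888e-02, -1.62592703e-01, -1.67337083e-02]), 'position': array([ 523.33350073, -201.24164359,  299.81002115]), 'tcp_rot': array([ 0.70174638, -0.09026151,  0.12211352, -0.69605543]), 'ft_force': array([ 0.37658538, -0.00375587,  0.19278905]), 'wrist_torque': array([-0.01681162,  0.03327445, -0.03331024]), 'finger_gap': 1.0046332955125985}
```

View pics/w20.png

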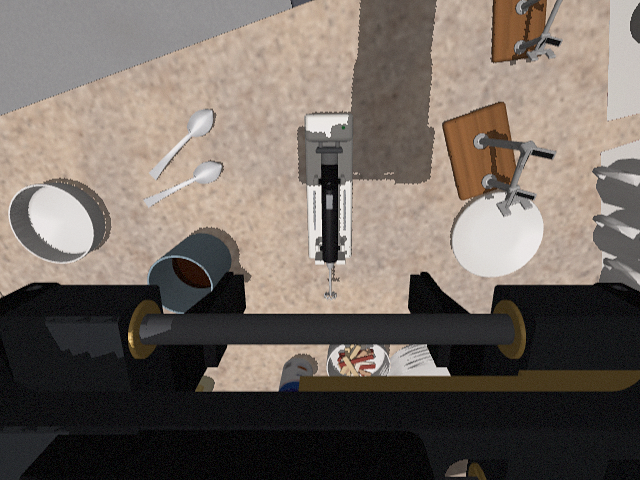

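View pics/s20.png

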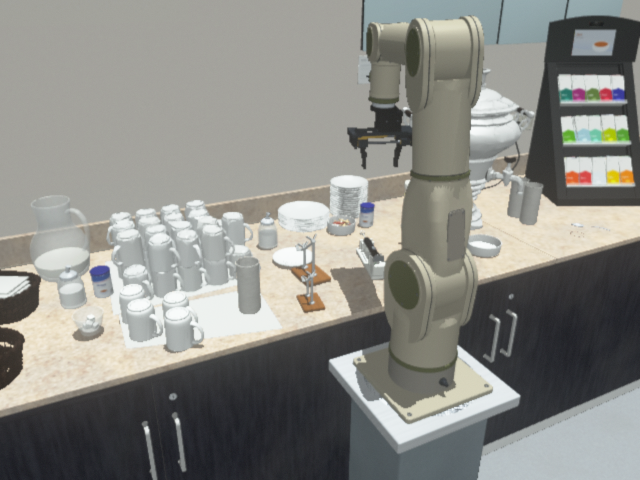

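The frother lies in the dock from (330,155) to (333,297), whisk out through the wall, with the mugs in place. I'll check level and position using depth.

Run:
```python
from h import *
np.set_printoptions(precision=2,suppress=True)
f=load("w20");P=cloud(f)
D0=np.array([554.3,-206.7,45.]);Y=-.295
RD=np.array([[np.cos(Y),-np.sin(Y),0],[np.sin(Y),np.cos(Y),0],[0,0,1]])
Q=((P-D0)@RD).reshape(-1,3)
for a in range(-90,75,10):
    k=Q[(Q[:,0]>a)&(Q[:,0]<a+10)&(abs(Q[:,1])<4)&(Q[:,2]>-25)];print(a,len(k),np.median(k,0) if len(k) else "")
k=Q[(abs(Q[:,1])<4)&(Q[:,2]>5)&(Q[:,0]>40)&(Q[:,0]<100)];print("collar x max",np.sort(k[:,0])[-5:])
k=Q[(abs(Q[:,1])<14)&(Q[:,2]>11.5)&(Q[:,2]<20)&(Q[:,0]<-60)];print("shoe top front x",np.sort(k[:,0])[-5:],np.median(k,0))
h=Q[(Q[:,2]>7)&(Q[:,0]>-35)&(Q[:,0]<65)&(abs(Q[:,1])<12)]
for a in(-35,-5,30,50):
    k=h[(h[:,0]>a)&(h[:,0]<a+15)];print("y",a,(k[:,1].min()+k[:,1].max())/2)
cv2.imwrite("pics/w20c.png",cv2.resize(f["frame"][100:310,270:390,::-1],None,fx=2.8,fy=2.8,interpolation=cv2.INTER_CUBIC))
```

```text
-90 40 [-83.28   0.18  13.27]
-80 55 [-74.59   0.16  11.88]
-70 5403 [-63.39  -0.   393.95]
-60 97 [-58.36   0.29  12.61]
-50 56 [-44.98   0.05  11.82]
-40 51 [-35.04   0.01  11.75]
-30 55 [-25.08  -0.04  12.91]
-20 47 [-15.55  -0.08  13.32]
-10 44 [-4.48  1.2  11.99]
0 42 [ 5.21  0.53 11.79]
10 43 [15.03 -0.16 11.53]
20 41 [24.97  1.12 11.61]
30 41 [35.13  1.09 11.47]
40 43 [45.06 -0.28 11.37]
50 36 [55.17  0.36 11.56]
60 41 [64.55  1.01 11.23]
70 27 [75.51 -0.36  6.78]
collar x max [79.11 79.48 79.54 81.01 81.18]
shoe top front x [-61.04 -61.03 -60.99 -60.92 -60.8 ] [-79.65  -0.49  13.28]
y -35 -1.297867688477334
y -5 -0.7914223292119673
y 30 -0.9449727036485474
y 50 -1.0287198845714505
```

View pics/w20c.png

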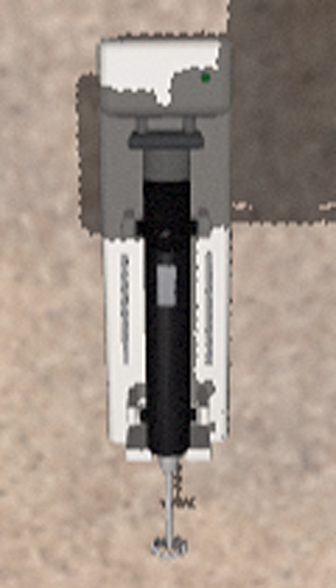

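The handle is level: its top is 11.2 to 11.9 mm above the seat axis along its length, where 11 is nominal and the depth bias is about +1. It is centred, the collar is inside the wall and the shoe is pressed. The arm is clear, so I hand in.

```bash
python3 -c "
from cell import *
print(close_job())"
```

```text
the job is handed in; nothing more can be done
None
```

The frother is on the charging dock and the job is handed in, at about 23 s on the robot's clock; no verdict is reported.

**What I did**
- I lifted the frother out of the beaker by its tail end.
- I laid it in the larger V rest and slid it down until the collar met the stop (30 N). I backed off about 1 mm and let go.
- I picked it up again across the middle of the handle. Then I pressed the shoe with the tail (about 6 N), lowered it inside the end wall, pressed it home (23 N down), let go and moved clear.

**Last checks**
- **Seating:** the handle is level to about 0.5 mm and lies within about 1 mm of the dock's centre line. The collar is inside the end wall with the whisk out through the slot.
- **Shoe:** it is pressed in. Its final travel was judged from the last hand pose (about 7 mm), not measured directly.
- **Clear of everything:** the arm stands about 250 mm above the dock, and forces read about 0. The mugs appear unmoved in the last pictures; I did not measure them.

**What disagreed**
- The cameras differed by 2–3 mm on where the V rest stands. Contact with the stop agreed with the wrist camera.
- The rod turned about 4° in the fingers when I lifted it from the rest. I re-measured it and corrected before docking.
- In the second grasp the fingers read about 16 mm on the 22 mm handle. I did not find out why, but the hold stayed steady.

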